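# Pack and seal the instrument case

## Task

Pack up the instrument case: nest the loose kidney dish in the larger kidney dish that lies in the case, turned so that the outlines match and it sits flat on that dish's floor, and let go of it. Then close the lid and turn the T-handle on it a quarter turn clockwise, as far as it goes, so that the lid is drawn tight onto its gasket and stays so. Do not shift the other things on the table.

Things in the scene. Friction and masses are not known exactly. Their poses are not given: they have to be found in the camera images.
- dish_mid (a point): Loose steel kidney dish on the table: a bent stadium 156 mm long, 62 wide all along, 50 tall, vertical 3 mm walls, open top, 0.16 kg. Point: middle of its waist, half-way up (25 above its underside). x along its length, z up, concave side to -y. Grip it outside across the waist (along y, 31 each side) near the top: once nested, only its top 23 mm stands above the larger dish's rim.
- case_dish_floor (a point): Larger steel kidney dish, loose on the case's floor: same bent shape, 173 mm long, 79 wide, 30 tall, walls and floor 3, 0.25 kg; 73 wide inside, so the loose dish has 5.5 to spare all round. Point: on top of its floor at the middle of its waist, 27 below its rim. Axes as dish_mid. Nested, both have the same place and axes and dish_mid lies 25 above this point.
- case_floor (a point): Middle of the inner floor of the case, 10 mm above the table. The case is an aluminium box fixed to the table, 290 (its x) by 230 (its y) by 85 tall, walls 10. Hinge line along x, 115 to -y of here; the lid's free edge at +y. A latch keeper juts 28 in from the middle of the +y wall, 69 to 88 above the table.
- lid_hinge (a point): Middle of the lid's hinge line, 87 mm above the table. Axes turn with the lid: x along the hinge (always the case's x), y from the hinge across the lid to its free edge, z out of the lid's outer face (up when shut). Lid: 292 by 236, 14 thick, 0.5 kg.
- lid (a joint): Lid angle, rad: 0 drawn tight, about 0.027 resting on the relaxed gasket (free edge 6 mm high), 1.57 upright, stop at 2.0. Starts just past upright (1.65 to 1.9), leaning away from the case. Stiff damped hinge: near upright it stays where left; let go below about 0.9 rad it sinks shut onto the gasket by itself within about 3 s. Pushing it takes a few newtons.
- lid_face (a point): A clear spot on the lid's outer face to push on: 170 mm from the hinge line, 90 to the -x side of the lid's middle. Axes as lid_hinge (z out of the outer face).
- handle_bar (a point): Centre of the T-handle's black bar, on its turning axis. Bar 100 mm long (its y), 16 wide, 16 thick, on a 20 dia stem; axis square to the lid, 179 from the hinge line, half-way along the lid. Bar centre 32 above the lid's outer face (133 above the table when tight), 24 free under the bar. z along the axis, out of the lid.
- t_handle (a joint): T-handle angle, rad, clockwise seen from above the shut lid: 0 bar square to the hinge line (starts 0 to 0.25), 1.571 end stop, bar parallel to it. With the lid down, a pawl pulls it tight between about 0.85 and 1.25, then the handle stays by itself. Takes up to about 0.5 N m (12 N at 40 mm from the axis). Turned before the lid is down, the pawl fouls the keeper.
- bottle: Bystander, to be left where it is: amber bottle, 60 dia x 150 tall (mm). Origin at its underside's centre.
- jar: Bystander, to be left where it is: small round jar, 52 dia x 60 tall (mm). Origin at its underside's centre.
- tape: Bystander, to be left where it is: roll of paper tape lying flat, 72 outer dia x 25 (mm). Origin at its underside's centre.
- bowl: Bystander, to be left where it is: round steel bowl, 120 dia x 50 (not a kidney dish) (mm). Origin at its underside's centre.
- block: Bystander, to be left where it is: cork and foam practice block, 90 x 120 x 55 (mm). Origin at its underside's centre.
- driver: Bystander, to be left where it is: small blue hand driver lying down, 140 long (mm). Origin at its underside's centre.
There are look-alikes about, which are no part of the job. Leave any pink look-alike of the part that bears dish_mid alone.

How it is judged:
By the outcome, as a careful person would: the job done as asked, in the order asked, and still so for the second after the job is handed in, with the robot touching nothing.
It also fails if it takes over 66 s, if anything falls off the work surface, if the arm or the gripper's body presses on something with over 40 N, if the wrist force passes 120 N, or if a joint passes its speed limit or range.

## Robot

A 6-joint arm with a two-finger parallel gripper is mounted at the origin on the work surface. World frame = base frame: x ahead of the robot, y to its left, z up, the work surface at z = 0. Lengths are in mm, angles in rad, forces in N, time in s.
With the tool pointing down it reaches from about 425 to 950 mm from the base axis. Payload 3.5 kg.
Tool frame: the origin (TCP) lies midway between the tips of the shut fingers; the grasp point (between the pads) lies r.pinch_z behind it (r.pinch_z is the distance from the TCP to the grasp point, in mm); z points along the fingers, y is the direction in which the jaws open and shut (so a half turn about z gives the same grasp; the last joint's range is limited). The gripper opens to 85 mm and grips with 20 to 120 N. Pads are 22 mm wide; open, the fingers measure 114 mm over their backs; the gripper's body (76 mm by 85 mm) begins 54 mm behind the grasp point. The pads swing forward as they close: fully open they stand 13 mm farther back than shut.
Start: joints at [1.064, 0.286, 1.577, -0, 1.279, -0.15], TCP at [235.725, 632.487, 231.325] pointing down, gripper open.
Joint ranges: [-2.77, 2.77], [-0.9, 2.22], [0.21, 2.48], [-1.53, 4.67], [0.24, 2.81], [-2.84, 2.84]. Speed limits (rad/s): [2.79, 2.79, 3.14, 3.14, 3.14, 3.14].

## Interface

Orientations are given as a 3x3 rotation matrix whose columns are the frame's x, y, z axes.
In Python, from plant import r gives the robot as it stands.
- The arm moves only by the tool carry_out, never from a script. Its argument "rows" is a list of rows, each an object of numbers: "tx", "ty", "tz": the shift along the tool's x, y, z in m; "ax", "ay", "az": the turn, a rotation vector about the tool's x, y, z in degrees; "hand": the opening in per cent of the stroke, from 0 (shut) to 100 (fully open). In form: [{"tx": .., "ty": .., "tz": .., "ax": .., "ay": .., "az": .., "hand": ..}, ...]. A call has 1 to 12 rows; each row shifts and turns the commanded pose from where the row before left it, along the tool's axes as they then stand; what a row does not reach is not made up. A row lasts 1/10 s, in which the tool goes at most 50 mm and 8.59 degrees, less where a joint would pass 70% of its speed; a pose out of reach is approached as far as the arm can. A call with a gripper value outside its range is refused whole. The fingers move at their own pace and stop on an object; "force" is the grip in N (left out, the last holds). Time passes only in rows, so rows that do not move let the fingers close. It gives the time, the measured TCP pose, the force and the opening at its end, in the units of the state.
- r.observe(): the state, without advancing time (a new reading comes with each control period).
- r.capture(name): name is "side" or "top"; returns (picture, depth): 480x640x3 uint8, red, green, blue; 480x640 float32, mm along the optical axis (not along the pixel's ray), 0 where there is no reading.
- r.calibration(name): a dict with "K" (3x3 intrinsics, pixels), "k1" (the pictures are not rectified: a ray, as slopes to the right and down, at radius r is drawn at 1 + k1 r^2 times it, then the intrinsics apply), "position" and "rotation" of the camera in the world. Camera axes: x right, y up, looking along -z (the intrinsics and any distortion apply to the point x, -y, -z); pixel columns grow to the right and rows downward; lengths in mm; the calibration is good to about 2 mm. A picture is of the moment at which its call begins. calibration takes no time and is no camera call.
- r.job_done(): hands the job in, once; it reports no verdict.
Trained networks look in the newest picture that a camera, given by its name, has taken for a name from the list of things; names that differ only in an ending like _2 or _b are one class to them, and where a whole thing is asked for, a point or a joint stands for the part that bears it (a point fixed in the world has none). Each returns a list of dicts, best first, with "p" (0 to 1); they miss things now and then, are a little off and sometimes report something else, mostly with a low value. They report only what shows in the picture. A call takes as long as a camera call. They do not tell look-alikes from the thing itself.
- r.look_for(query, camera): "point" ([column, row] in pixels, amid what is visible of it).
- r.mark_of(query, camera): "point" ([column, row] in pixels: a listed point, or the origin of a listed thing).
The state is a dict: "time_s": time; "qpos": joint angles; "qvel": joint speeds; "joint_torque": joint torques, N m; "position": TCP position; "tool_rot": TCP orientation; "ft_force": force on the tool from outside, world axes, zero at the start; "wrist_torque": the same for the moment, N m; "opening": finger opening in mm.
Only numpy, scipy, OpenCV 4.12 (cv2) and the standard library are available. Lean on these libraries where they do the work, as an engineer would, in place of code of your own. Each camera call takes 0.05 s, during which the arm holds its last target.

## Working session

There is one attempt and no reset: what is moved stays moved. The work goes in short steps, Python scripts to look and compute and a tool call to move; the robot and the scene stay as the last step left them, time stands still between calls to the robot, and variables do not carry over. Pictures are saved under pics/ and viewed, and the job is handed in when it is done.

Besides the shell and the picture viewer there is one more tool, called after ">>>" by a JSON object that holds its "name" and its "arguments", one argument or row to a line. carry_out: Moves the arm, as the interface text tells. Its arguments: {"type":"object","properties":{"rows":{"type":"array"},"force":{"type":"number"}},"required":["rows"]}

```bash
ls; mkdir -p pics; python3 - <<'E'
from plant import r
import cv2,numpy as np
s=r.observe();print(s['time_s'],s['position'],s['tool_rot'],s['opening'],r.pinch_z)
for n in['side','top']:
    p,d=r.capture(n);cv2.imwrite(f'pics/{n}0.png',p[:,:,::-1]);np.save(f'{n}0.npy',d)
    c=r.calibration(n);print(n,c)
    for q in['dish_mid','case_dish_floor','case_floor','lid_hinge','lid_face','handle_bar']:
        print(q,r.mark_of(q,n)[:3])
E
```

```text
pics
0.0 [235.39543355 631.89910791 229.90686119] [[-9.37027027e-01  3.49254837e-01 -1.18694821e-03]
 [ 3.49256663e-01  9.37024656e-01 -2.13933728e-03]
 [ 3.65025846e-04 -2.41916642e-03 -9.99997007e-01]] 85.19415064081286 18.700000000000003
side {'K': array([[594.23346365,   0.        , 313.00869499],
       [  0.        , 594.23346365, 240.33835456],
       [  0.        ,   0.        ,   1.        ]]), 'k1': -0.17562024700732715, 'position': array([ -191.17506648, -1031.92353289,  1041.11164864]), 'rotation': array([[ 0.85214257,  0.28233224, -0.44061497],
       [-0.52290393,  0.49253611, -0.69568647],
       [ 0.02060407,  0.82322335,  0.56734362]])}
dish_mid [{'point': [280.4, 231.8], 'p': 0.93}, {'point': [202.9, 260.2], 'p': 0.79}, {'point': [192.3, 201.8], 'p': 0.77}]
case_dish_floor []
case_floor []
lid_hinge [{'point': [386.1, 312.3], 'p': 0.73}, {'point': [277.5, 283.6], 'p': 0.55}, {'point': [228.0, 228.6], 'p': 0.2}]
lid_face [{'point': [367.8, 274.7], 'p': 0.87}]
handle_bar [{'point': [411.6, 269.7], 'p': 0.85}]
top {'K': array([[613.03549528,   0.        , 321.53728152],
       [  0.        , 613.03549528, 231.62209362],
       [  0.        ,   0.        ,   1.        ]]), 'k1': 0.020746280479136642, 'position': array([ 216.83384262,  108.43677558, 1602.45072609]), 'rotation': array([[ 0.00356368,  0.97903369, -0.20366722],
       [-0.99997447,  0.00222742, -0.00678987],
       [-0.00619386,  0.20368622,  0.97901663]])}
dish_mid [{'point': [130.0, 303.0], 'p': 0.89}, {'point': [244.7, 232.1], 'p': 0.83}, {'point': [255.9, 336.6], 'p': 0.61}]
case_dish_floor [{'point': [245.5, 230.3], 'p': 0.74}, {'point': [404.4, 225.5], 'p': 0.59}]
case_floor [{'point': [400.9, 229.6], 'p': 0.56}]
lid_hinge [{'point': [447.3, 226.6], 'p': 0.65}]
lid_face [{'point': [481.7, 251.2], 'p': 0.94}]
handle_bar [{'point': [497.7, 212.9], 'p': 0.74}]
```

View pics/side0.png

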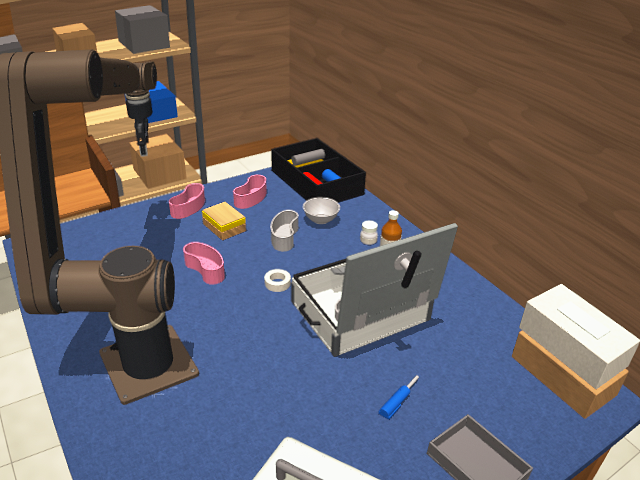

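View pics/top0.png

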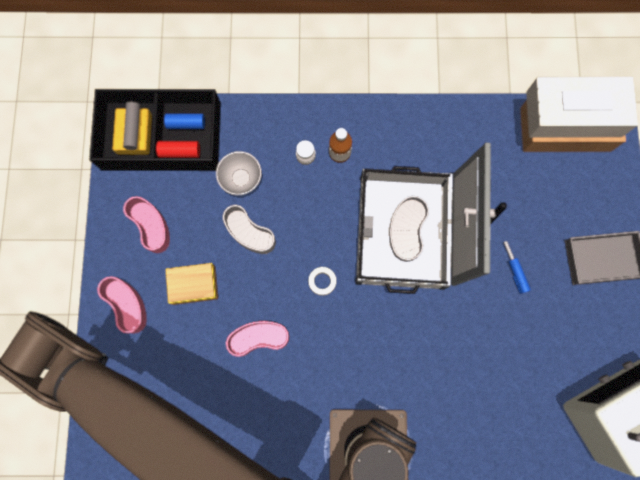

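```bash
cat > h.py <<'E'
import numpy as np,cv2
from plant import r
def cloud(n,d):
    c=r.calibration(n);K=c['K'];h,w=d.shape
    v,u=np.mgrid[0:h,0:w].astype(np.float64)
    p=cv2.undistortPoints(np.stack([u,v],-1).reshape(-1,1,2),K,np.array([c['k1'],0,0,0,0.])).reshape(h,w,2)
    P=np.stack([p[...,0]*d,-p[...,1]*d,-d],-1).astype(float)
    return P@c['rotation'].T+c['position']
def proj(n,X):
    c=r.calibration(n);X=(np.atleast_2d(X)-c['position'])@c['rotation']
    X=X*[1,-1,-1]
    return cv2.projectPoints(X.reshape(-1,1,3),np.zeros(3),np.zeros(3),c['K'],np.array([c['k1'],0,0,0,0.]))[0].reshape(-1,2)
def ray(n,px,z):
    c=r.calibration(n)
    p=cv2.undistortPoints(np.array(px,float).reshape(-1,1,2),c['K'],np.array([c['k1'],0,0,0,0.])).reshape(-1,2)
    D=np.c_[p[:,0],-p[:,1],-np.ones(len(p))]@c['rotation'].T
    return c['position']+D*((z-c['position'][2])/D[:,2])[:,None]
E
python3 - <<'E'
from h import *
d=np.load('top0.npy');X=cloud('top',d)
np.set_printoptions(precision=1,suppress=True)
def pr(u,v):print((u,v),X[v,u])
for uv in [(340,320),(248,229),(407,229),(380,260),(369,226),(450,230),(488,230),(456,230),(365,172),(360,280),(445,285),(323,281),(195,290)]:pr(*uv)
img=cv2.imread('pics/top0.png')
def crop(a,b,c,e,s,nm):
    cv2.imwrite(nm,cv2.resize(img[b:e,a:c],None,fx=s,fy=s,interpolation=cv2.INTER_CUBIC))
crop(200,190,300,265,7,'pics/c1.png');crop(345,150,525,300,4,'pics/c2.png')
# zmap of dish rows
Z=X[200:256:3,218:280:4,2];print(np.round(Z).astype(int))
E
```

```text
(340, 320) [316.2  71.    4. ]
(248, 229) [556.8 316.1   0.6]
(407, 229) [ 556.  -107.4    8.6]
(380, 260) [472.2 -34.2  10.9]
(369, 226) [548.1  -1.4  81.5]
(450, 230) [ 537.5 -205.3   84.8]
(488, 230) [ 486.8 -235.9  325.5]
(456, 230) [ 528.1 -210.8  129.4]
(365, 172) [685.9   8.3  97.4]
(360, 280) [411.4  22.2  73.3]
(445, 285) [ 399.5 -189.7   73.3]
(323, 281) [417.6 115.2   1.7]
(195, 290) [386.8 437.7  59.2]
[[   4    4    5    3   -2    2    4   -6   -1    1    8   -7    1    7
    -2    2]
 [  -1   10   -1    2    4    1    0    3   -1   -1   -4   -2   -5   -3
     5   -1]
 [  -1   -1   -2 1602   52   50    5   -9   -3    1   -2   -4    0    4
     7    7]
 [   2    2   48   29   19   13   51   -2   -1    0    3    8   -4   -1
     7    0]
 [   2    1   44   10    0   -3    2    0    6    0    1   -1    1   -5
    -4    0]
 [   2    1   26   -1   -1    2    6   54   -5    6    7   -1    5   -8
     1   -5]
 [  -2    1   21    8    1    4   -2    6   10   -4   -3   10    2   -4
     1   -7]
 [   6    0   15   -3   -1    0    2    3   55    5   -4    5   -7   -1
   -10   -2]
 [
[... 233 characters left out ...]
0   51
    -5   -3]
 [   5   -4   -3   50    0    4    7    1   -1    6   -2   10    6   18
     1 1602]
 [  -1   -3    2    1   47    6   -3    3   -1    5    8    3    5    1
     4   -2]
 [  -2    6   -2    3    1    2    0    6    7   -7    3    7    2    4
    35    3]
 [  -1    0    1   -2    2   28    2    4    5    5    3    4    3    0
    31   -8]
 [   6   -6    4   -7   -3   -1   18   46    9   -2    1    4    1   55
     8    3]
 [   4    5    5   -4   -7   -6   -3    1   52   55    8    8   57   37
     1   -3]
 [   0    3   -4    9    3    1   -2   -1    1   12   33   36   28    7
    -7    7]
 [   4    1    0    0   -8   -4   -4   -5    6    5    4   -2   -4    1
     8    3]]
```

View pics/c1.png

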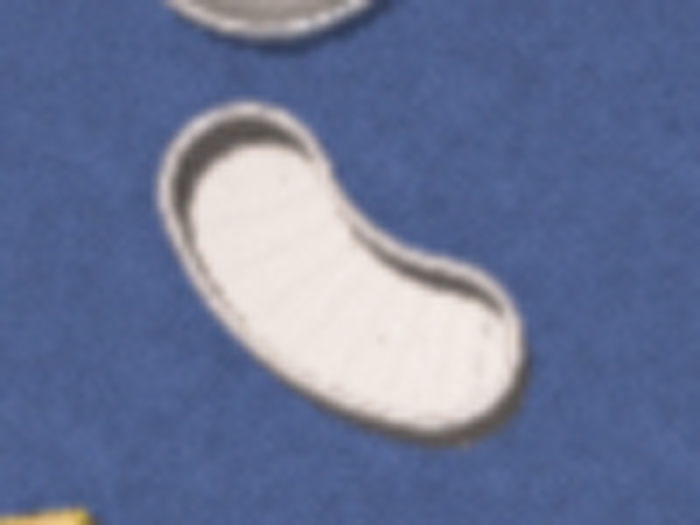

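View pics/c2.png

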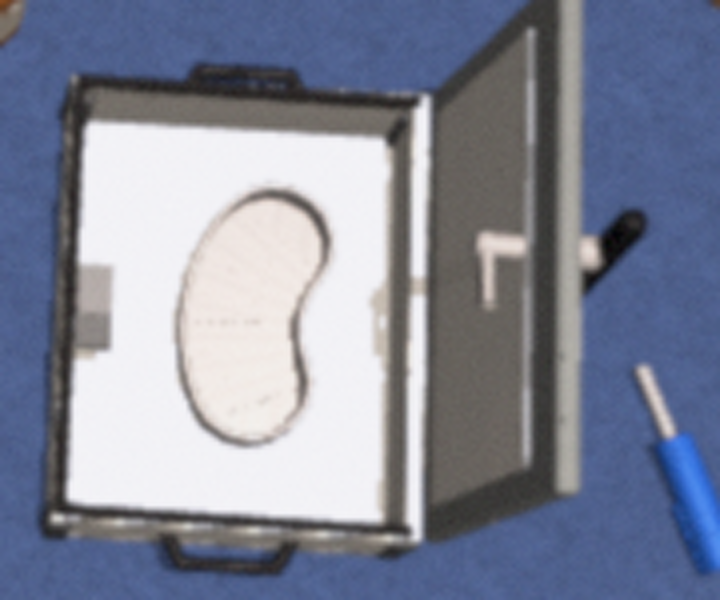

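```bash
cat > fit.py <<'E'
from h import *
from scipy.optimize import minimize
def outline(R,L,W):
    # centreline arc radius R centred at (0,-R); concave to -y; overall length L
    a=np.arcsin(min(.999,(L/2-W/2)/R)); h=W/2
    t=np.linspace(-a,a,60); o=np.c_[(R+h)*np.sin(t),(R+h)*np.cos(t)-R]
    b=np.linspace(0,np.pi,40)
    def cap(al,s):
        c=np.array([R*np.sin(al),R*np.cos(al)-R])
        n=np.array([np.sin(al),np.cos(al)]); tg=np.array([np.cos(al),-np.sin(al)])
        return c+h*(np.cos(b)[:,None]*n*s+np.sin(b)[:,None]*tg*s) if s>0 else c+h*(np.cos(b)[:,None]*(-n)+np.sin(b)[:,None]*(-tg))
    i=np.c_[(R-h)*np.sin(t[::-1]),(R-h)*np.cos(t[::-1])-R]
    return np.r_[o,cap(a,1),i,cap(-a,-1)]
def place(P,x,y,th,z):
    c,s=np.cos(th),np.sin(th)
    return np.c_[P@np.array([[c,s],[-s,c]])+[x,y],np.full(len(P),z)]
S=8
def render(n,polys,box):
    u0,v0,u1,v1=box;m=np.zeros(((v1-v0)*S,(u1-u0)*S),np.uint8)
    for P in polys:
        q=(proj(n,P)-[u0,v0]+.5)*S-.5
        cv2.fillPoly(m,[np.round(q*16).astype(np.int32)],255,shift=4)
    return cv2.resize(m,(u1-u0,v1-v0),interpolation=cv2.INTER_AREA)/255.
E
python3 - <<'E'
from fit import *
img=cv2.imread('pics/top0.png').astype(float)
np.set_printoptions(precision=2,suppress=True)
box=(215,195,285,262)
im=img[box[1]:box[3],box[0]:box[2]]
# alpha by blue-red difference
f=im[...,0]-im[...,2]
bg=np.median(f[:, -8:]);print('bg',bg,np.median(f[30:36,30:36]))
al=np.clip(1-f/bg,0,1);al[:4,:30]=0
ys,xs=np.nonzero(al>.5)
def cost(p):
    O=outline(p[3],156,62)
    # silhouette = hull sweep of z=0..50 
    m=render('top',[place(O,p[0],p[1],p[2],z) for z in(0,12,25,37,50)],box)
    return np.mean((m-al)**2)
best=None
for th in np.arange(0,6.28,.785):
    g=cost([555,318,th,90])
    if best is None or g<best[0]:best=(g,th)
for R in(60,90,120):
    q=minimize(cost,[555,318,best[1],R],method='Nelder-Mead',options=dict(initial_simplex=[[555,318,best[1],R],[563,318,best[1],R],[555,326,best[1],R],[555,318,best[1]+.15,R],[555,318,best[1],R+15]],maxiter=400))
    print(q.x,q.fun)
p=q.x
v=cv2.resize(img.astype(np.uint8)[box[1]:box[3],box[0]:box[2]],None,fx=9,fy=9,interpolation=cv2.INTER_CUBIC)
for z,cl in((50,(0,0,255)),(0,(0,255,0))):
    qq=(proj('top',place(outline(p[3],156,62),*p[:3],z))-box[:2]+.5)*9-.5
    cv2.polylines(v,[qq.round().astype(np.int32)],True,cl)
cv2.imwrite('pics/f1.png',v)
E
```

```text
bg 63.0 -13.0
[ 547.74  313.      4.04 2311.38] 0.037028716415702115Traceback (most recent call last):
  File "<stdin>", line 21, in <module>
    res = _minimize_neldermead(fun, x0, args, callback, bounds=bounds,
                               **options)
    fsim[j] = func(sim[j])
              ~~~~^^^^^^^^
    fx = function(np.copy(x), *(wrapper_args + args))
  File "<stdin>", line 14, in cost
  File "fit.py", line 21, in render
    q=(proj(n,P)-[u0,v0]+.5)*S-.5
       ~~~~^^^^^
  File "h.py", line 10, in proj
    c=r.calibration(n);X=(np.atleast_2d(X)-c['position'])@c['rotation']
ValueError: time passes only in moves, steps and waits
```

```bash
sed -i 's/^def cloud/_c={}\ndef cal(n):\n    if n not in _c:_c[n]=r.calibration(n)\n    return _c[n]\ndef cloud/; s/c=r.calibration(n)/c=cal(n)/' h.py
cat > f1.py <<'E'
from fit import *
img=cv2.imread('pics/top0.png').astype(float)
np.set_printoptions(precision=2,suppress=True)
box=(215,195,285,262)
im=img[box[1]:box[3],box[0]:box[2]]
f=im[...,0]-im[...,2]
bg=np.median(f[:, -8:])
al=np.clip(1-f/bg,0,1);al[:8,:32]*=(np.arange(8)[:,None]>=8)
def cost(p):
    O=outline(p[3],156,62)
    if p[3]<50 or p[3]>300:return 1
    m=render('top',[place(O,p[0],p[1],p[2],z) for z in(0,12,25,37,50)],box)
    return np.mean((m-al)**2)
best=(9,)
for th in np.arange(-.2,2,.2):
  for dx in(-15,0,15):
    for dy in(-15,0,15):
      best=min(best,(cost([555+dx,318+dy,th,90]),th,555+dx,318+dy))
print(best)
_,th,x,y=best
for R in(80,110):
    q=minimize(cost,[x,y,th,R],method='Nelder-Mead',options=dict(initial_simplex=[[x,y,th,R],[x+6,y,th,R],[x,y+6,th,R],[x,y,th+.15,R],[x,y,th,R+15]],maxiter=400))
    print(q.x,q.fun)
p=q.x
v=cv2.resize(img.astype(np.uint8)[box[1]:box[3],box[0]:box[2]],None,fx=9,fy=9,interpolation=cv2.INTER_CUBIC)
for z,cl in((50,(0,0,255)),(0,(0,255,0))):
    qq=(proj('top',place(outline(p[3],156,62),*p[:3],z))-box[:2]+.5)*9-.5
    cv2.polylines(v,[qq.round().astype(np.int32)],True,cl)
cv2.imwrite('pics/f1.png',v)
E
python3 f1.py
```

```text
(np.float64(0.02340036073424776), np.float64(1.0000000000000002), 540, 318)
[540.9  319.26   0.89  82.48] 0.005379561076954345
[540.8  319.14   0.89  82.91] 0.005379682245312432
```

View pics/f1.png

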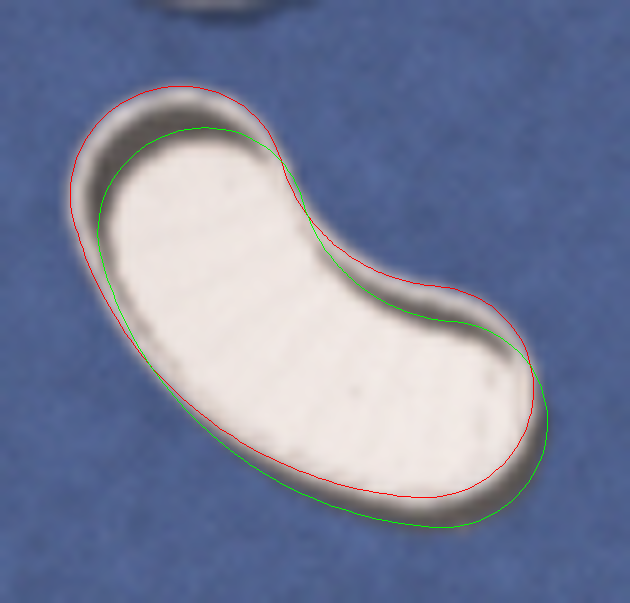

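```bash
cat > f2.py <<'E'
from fit import *
import sys
np.set_printoptions(precision=2,suppress=True)
R=82.5
def run(fn,box=(378,190,436,270),out='pics/f2.png',x0=(556,-110,0.1)):
    img=cv2.imread(fn).astype(float)
    im=img[box[1]:box[3],box[0]:box[2]]
    f=im[...,2]-im[...,0]
    print('cream',np.median(f[35:45,25:35]),'case',np.median(f[:5,:10]),im[40,30],im[3,5])
    c1=np.median(f[35:45,25:35]);c0=np.median(f[:5,:10])
    cre=np.clip((f-c0)/(c1-c0),0,1);g=im.mean(2)
    dark=np.clip((235-g)/120,0,1)
    def cost(p):
        o=outline(R,173,79);i=outline(R,167,73)
        rim_o=render('top',[place(o,*p[:3],40)],box);bot=render('top',[place(o,*p[:3],z) for z in(10,20,30,40)],box)
        flo=np.minimum(render('top',[place(i,*p[:3],13)],box),render('top',[place(i,*p[:3],40)],box))
        return np.mean((flo-cre*(1-dark))**2)+np.mean((np.clip(bot-flo,0,1)*.6-np.clip(dark,0,.6))**2)
    x,y,th=x0
    best=min((cost([x+a,y+b,th+c]),x+a,y+b,th+c) for a in(-12,0,12) for b in(-12,0,12,24) for c in(-.3,-.15,0,.15,.3))
    _,x,y,th=best
    q=minimize(cost,[x,y,th],method='Nelder-Mead',options=dict(initial_simplex=[[x,y,th],[x+6,y,th],[x,y+6,th],[x,y,th+.12]],maxiter=300))
    p=q.x;print(p,q.fun)
    v=cv2.resize(im.astype(np.uint8),None,fx=7,fy=7,interpolation=cv2.INTER_CUBIC)
    for z,L,W,cl in((40,173,79,(0,0,255)),(40,167,73,(255,0,255)),(13,167,73,(0,160,0))):
        qq=(proj('top',place(outline(R,L,W),*p[:3],z))-box[:2]+.5)*7-.5
        cv2.polylines(v,[qq.round().astype(np.int32)],True,cl)
    cv2.imwrite(out,v);return p
if __name__=='__main__':
    run('pics/top0.png')
    s=cv2.imread('pics/side0.png')
    q=proj('side',place(outline(R,156,62),540.8,319.2,.89,50));b=(255,195)
    v=cv2.resize(s[195:260,255:315],None,fx=8,fy=8,interpolation=cv2.INTER_CUBIC)
    cv2.polylines(v,[((q-b+.5)*8).astype(np.int32)],True,(0,0,255))
    q=proj('side',place(outline(R,156,62),540.8,319.2,.89,0))
    cv2.polylines(v,[((q-b+.5)*8).astype(np.int32)],True,(0,255,0));cv2.imwrite('pics/f3.png',v)
E
python3 f2.py
```

```text
cream 12.0 case -4.0 [210. 214. 225.] [245. 241. 242.]
[555.34 -96.29  -0.18] 0.02547865011137307
```

View pics/f2.png

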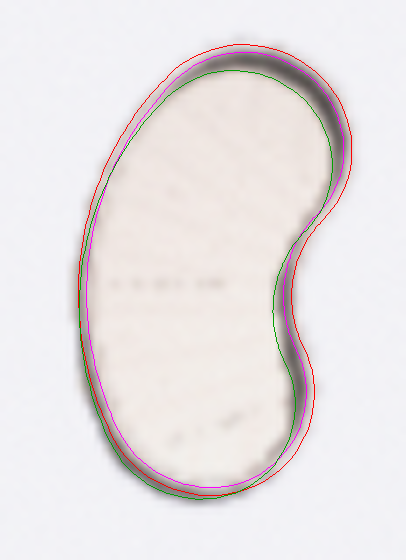

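View pics/f3.png

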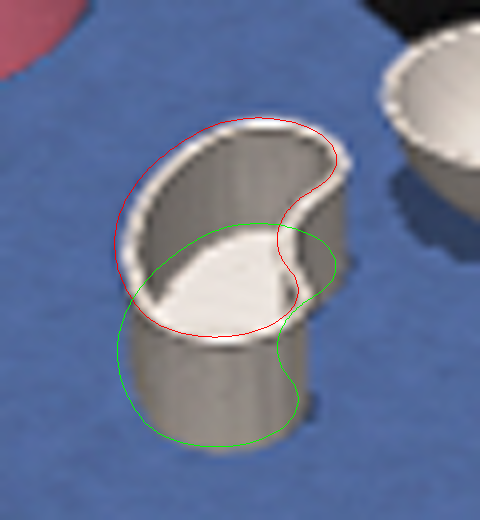

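```bash
cat > plan.py <<'E'
from h import *
import json
def plan(tgt,yang,n,s=None,rot=None,pos=None):
    s=s or r.observe()
    R=np.array(s['tool_rot']) if rot is None else rot;p=np.array(s['position']) if pos is None else pos
    a0=np.degrees(np.arctan2(R[1,1],R[0,1]))
    d=((yang-a0)+180)%360-180
    step=d/n;rows=[];a=a0
    for i in range(n):
        ar=np.radians(a);y=np.array([np.cos(ar),np.sin(ar),0]);z=np.array([0,0,-1.]);x=np.cross(y,z)
        dp=(np.array(tgt)-p)/n
        rows.append(dict(tx=round(dp@x/1e3,4),ty=round(dp@y/1e3,4),tz=round(dp@z/1e3,4),az=round(-step,2)))
        a+=step
    print(json.dumps(rows));print('now',p.round(1),'ang',round(a0,1))
E
python3 - <<'E'
from plan import *
plan([542.3,318.2,130],141,12)
# lid plane from side cloud
d=np.load('side0.npy');X=cloud('side',d)
img=cv2.imread('pics/side0.png')
pts=np.array([[350,265],[395,245],[445,240],[430,300],[395,320],[355,325],[375,290],[390,280]],np.int32)
m=np.zeros(d.shape,np.uint8);cv2.fillPoly(m,[np.array([[352,268],[395,245],[447,237],[432,305],[352,325]],np.int32)],1)
m[245:295,392:425]=0
P=X[(m>0)&(d>0)]
np.set_printoptions(precision=3,suppress=True)
for k in range(5):
    c=np.median(P,0) if k==0 else P.mean(0);n=np.linalg.svd(P-c)[2][2];e=(P-c)@n;P=P[abs(e)<max(6,2.5*e.std())]
print(len(P),c,n,e.std(),'lean',np.degrees(np.arctan2(n[2],n[1])))
print('extent',P.min(0),P.max(0))
for nm,uvs in (('lid_face',(367.8,274.7)),('bar',(411.6,269.7))):
    u,v=map(round,uvs);print(nm,X[v-1:v+2,u-1:u+2].reshape(-1,3).mean(0))
# top camera z85 corners
print(ray('top',[[363.7,168.7],[357,283.7],[449,173.5]],85))
E
```

```text
[{"tx": -0.0331, "ty": -0.0156, "tz": 0.0084, "az": -5.95}, {"tx": -0.0313, "ty": -0.019, "tz": 0.0084, "az": -5.95}, {"tx": -0.0292, "ty": -0.0221, "tz": 0.0084, "az": -5.95}, {"tx": -0.0267, "ty": -0.025, "tz": 0.0084, "az": -5.95}, {"tx": -0.024, "ty": -0.0276, "tz": 0.0084, "az": -5.95}, {"tx": -0.021, "ty": -0.03, "tz": 0.0084, "az": -5.95}, {"tx": -0.0177, "ty": -0.032, "tz": 0.0084, "az": -5.95}, {"tx": -0.0143, "ty": -0.0337, "tz": 0.0084, "az": -5.95}, {"tx": -0.0108, "ty": -0.035, "tz": 0.0084, "az": -5.95}, {"tx": -0.0071, "ty": -0.0359, "tz": 0.0084, "az": -5.95}, {"tx": -0.0033, "ty": -0.0364, "tz": 0.0084, "az": -5.95}, {"tx": 0.0005, "ty": -0.0366, "tz": 0.0084, "az": -5.95}]
now [235.7 632.5 231.4] ang 69.6
4063 [ 529.294 -237.252  196.763] [-0.057 -0.994 -0.097] 1.8912899350613337 lean -174.4091457768718
extent [ 408.979 -256.168   79.446] [ 681.409 -218.549  318.182]
lid_face [ 455.111 -237.578  252.994]
bar [ 538.488 -284.028  265.245]
[[ 698.674   10.705   85.   ]
 [ 400.634   30.434   85.   ]
 [ 686.005 -208.455   85.   ]]
```

>>> {"name": "carry_out", "arguments": {
  "rows": [
    {"tx": -0.0331, "ty": -0.0156, "tz": 0.0084, "az": -5.95, "hand": 100},
    {"tx": -0.0313, "ty": -0.019, "tz": 0.0084, "az": -5.95},
    {"tx": -0.0292, "ty": -0.0221, "tz": 0.0084, "az": -5.95},
    {"tx": -0.0267, "ty": -0.025, "tz": 0.0084, "az": -5.95},
    {"tx": -0.024, "ty": -0.0276, "tz": 0.0084, "az": -5.95},
    {"tx": -0.021, "ty": -0.03, "tz": 0.0084, "az": -5.95},
    {"tx": -0.0177, "ty": -0.032, "tz": 0.0084, "az": -5.95},
    {"tx": -0.0143, "ty": -0.0337, "tz": 0.0084, "az": -5.95},
    {"tx": -0.0108, "ty": -0.035, "tz": 0.0084, "az": -5.95},
    {"tx": -0.0071, "ty": -0.0359, "tz": 0.0084, "az": -5.95},
    {"tx": -0.0033, "ty": -0.0364, "tz": 0.0084, "az": -5.95},
    {"tx": 0.0005, "ty": -0.0366, "tz": 0.0084, "az": -5.95}
  ]
}}

```text
invalid input
```

>>> {"name": "carry_out", "arguments": {
  "rows": [
    {"tx": -0.0331, "ty": -0.0156, "tz": 0.0084, "ax": 0, "ay": 0, "az": -5.95, "hand": 100},
    {"tx": -0.0313, "ty": -0.019, "tz": 0.0084, "ax": 0, "ay": 0, "az": -5.95, "hand": 100},
    {"tx": -0.0292, "ty": -0.0221, "tz": 0.0084, "ax": 0, "ay": 0, "az": -5.95, "hand": 100},
    {"tx": -0.0267, "ty": -0.025, "tz": 0.0084, "ax": 0, "ay": 0, "az": -5.95, "hand": 100},
    {"tx": -0.024, "ty": -0.0276, "tz": 0.0084, "ax": 0, "ay": 0, "az": -5.95, "hand": 100},
    {"tx": -0.021, "ty": -0.03, "tz": 0.0084, "ax": 0, "ay": 0, "az": -5.95, "hand": 100},
    {"tx": -0.0177, "ty": -0.032, "tz": 0.0084, "ax": 0, "ay": 0, "az": -5.95, "hand": 100},
    {"tx": -0.0143, "ty": -0.0337, "tz": 0.0084, "ax": 0, "ay": 0, "az": -5.95, "hand": 100},
    {"tx": -0.0108, "ty": -0.035, "tz": 0.0084, "ax": 0, "ay": 0, "az": -5.95, "hand": 100},
    {"tx": -0.0071, "ty": -0.0359, "tz": 0.0084, "ax": 0, "ay": 0, "az": -5.95, "hand": 100},
    {"tx": -0.0033, "ty": -0.0364, "tz": 0.0084, "ax": 0, "ay": 0, "az": -5.95, "hand": 100},
    {"tx": 0.0005, "ty": -0.0366, "tz": 0.0084, "ax": 0, "ay": 0, "az": -5.95, "hand": 100}
  ]
}}

```text
time_s: 1.9
position: [543.4, 316.9, 130.4]
tool_rot: [[-0.627, -0.779, 0.0], [-0.779, 0.627, 0.0], [-0.0, -0.0, -1.0]]
ft_force: [0.9, 0.7, 0.5]
opening: 85.2
```

>>> {"name": "carry_out", "arguments": {
  "rows": [
    {"tx": 0, "ty": 0.0017, "tz": 0.025, "ax": 0, "ay": 0, "az": 0, "hand": 100},
    {"tx": 0, "ty": 0, "tz": 0.03, "ax": 0, "ay": 0, "az": 0, "hand": 100},
    {"tx": 0, "ty": 0, "tz": 0.03, "ax": 0, "ay": 0, "az": 0, "hand": 100},
    {"tx": 0, "ty": 0, "tz": 0.015, "ax": 0, "ay": 0, "az": 0, "hand": 100},
    {"tx": 0, "ty": 0, "tz": 0.006, "ax": 0, "ay": 0, "az": 0, "hand": 100},
    {"tx": 0, "ty": 0, "tz": 0, "ax": 0, "ay": 0, "az": 0, "hand": 100}
  ]
}}

```text
time_s: 2.5
position: [540.9, 319.2, 24.3]
tool_rot: [[-0.63, -0.777, -0.001], [-0.777, 0.63, -0.0], [0.001, 0.0, -1.0]]
ft_force: [0.1, -0.0, 1.0]
opening: 85.5
```

```bash
python3 - <<'E'
from h import *
s=r.observe();print(s['position'],s['ft_force'])
p,d=r.capture('side');cv2.imwrite('pics/s1.png',cv2.resize(p[150:290,200:380,::-1],None,fx=4,fy=4,interpolation=cv2.INTER_CUBIC))
E
```

```text
[540.90999233 319.2160099   24.28267174] [ 0.05229324 -0.02770461  0.95612654]
```

View pics/s1.png

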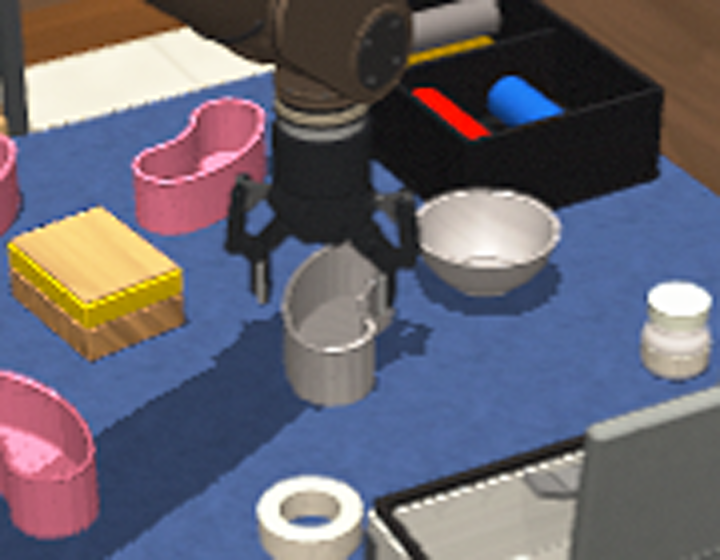

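>>> {"name": "carry_out", "arguments": {
  "rows": [
    {"tx": 0, "ty": 0, "tz": 0, "ax": 0, "ay": 0, "az": 0, "hand": 60},
    {"tx": 0, "ty": 0, "tz": 0, "ax": 0, "ay": 0, "az": 0, "hand": 60},
    {"tx": 0, "ty": 0, "tz": 0, "ax": 0, "ay": 0, "az": 0, "hand": 50},
    {"tx": 0, "ty": 0, "tz": 0, "ax": 0, "ay": 0, "az": 0, "hand": 50},
    {"tx": 0, "ty": 0, "tz": 0, "ax": 0, "ay": 0, "az": 0, "hand": 50}
  ],
  "force": 50
}}

```text
time_s: 3.05
position: [542.9, 320.0, 27.6]
tool_rot: [[-0.63, -0.777, 0.005], [-0.777, 0.63, 0.002], [-0.004, -0.002, -1.0]]
ft_force: [-0.9, -0.4, 5.6]
opening: 63.6
```

```bash
python3 - <<'E'
from h import *
s=r.observe();print(s['position'],s['ft_force'],s['opening'])
p,d=r.capture('side');cv2.imwrite('pics/s2.png',cv2.resize(p[170:270,240:360,::-1],None,fx=6,fy=6,interpolation=cv2.INTER_CUBIC))
E
```

```text
[542.90858829 320.02192199  27.56130271] [-0.91221532 -0.41557945  5.62541945] 63.55218888593001
```

View pics/s2.png

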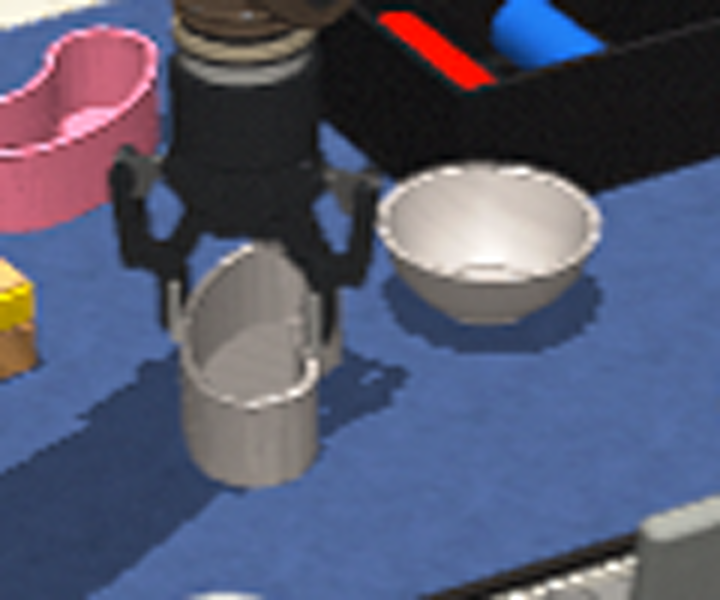

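>>> {"name": "carry_out", "arguments": {
  "rows": [
    {"tx": 0, "ty": 0, "tz": -0.01, "ax": 0, "ay": 0, "az": 0, "hand": 50},
    {"tx": 0, "ty": 0, "tz": -0.02, "ax": 0, "ay": 0, "az": 0, "hand": 50},
    {"tx": 0, "ty": 0, "tz": -0.03, "ax": 0, "ay": 0, "az": 0, "hand": 50},
    {"tx": 0, "ty": 0, "tz": -0.03, "ax": 0, "ay": 0, "az": 0, "hand": 50},
    {"tx": 0, "ty": 0, "tz": -0.03, "ax": 0, "ay": 0, "az": 0, "hand": 50},
    {"tx": 0, "ty": 0, "tz": -0.02, "ax": 0, "ay": 0, "az": 0, "hand": 50}
  ]
}}

```text
time_s: 3.7
position: [541.5, 319.5, 167.8]
tool_rot: [[-0.63, -0.777, 0.003], [-0.777, 0.63, 0.001], [-0.003, -0.002, -1.0]]
ft_force: [0.4, -0.5, -1.7]
opening: 63.3
```

```bash
python3 - <<'E'
from plan import *
plan([556,-96,168],79.7,12)
s=r.observe();print(s['position'],s['ft_force'],s['opening'],s['qpos'])
p,d=r.capture('side');cv2.imwrite('pics/s3.png',cv2.resize(p[110:270,200:380,::-1],None,fx=4,fy=4,interpolation=cv2.INTER_CUBIC))
E
```

```text
[{"tx": 0.0261, "ty": -0.0227, "tz": -0.0, "az": 5.11}, {"tx": 0.024, "ty": -0.025, "tz": -0.0, "az": 5.11}, {"tx": 0.0217, "ty": -0.027, "tz": -0.0, "az": 5.11}, {"tx": 0.0192, "ty": -0.0288, "tz": -0.0, "az": 5.11}, {"tx": 0.0166, "ty": -0.0304, "tz": -0.0, "az": 5.11}, {"tx": 0.0138, "ty": -0.0318, "tz": -0.0, "az": 5.11}, {"tx": 0.0109, "ty": -0.0329, "tz": -0.0, "az": 5.11}, {"tx": 0.0079, "ty": -0.0337, "tz": -0.0, "az": 5.11}, {"tx": 0.0049, "ty": -0.0343, "tz": -0.0, "az": 5.11}, {"tx": 0.0018, "ty": -0.0346, "tz": -0.0, "az": 5.11}, {"tx": -0.0013, "ty": -0.0346, "tz": -0.0, "az": 5.11}, {"tx": -0.0043, "ty": -0.0344, "tz": -0.0, "az": 5.11}]
now [541.5 319.5 167.8] ang 141.0
[541.50275225 319.50594259 167.79663712] [ 0.3994732  -0.46280532 -1.7133843 ] 63.2929021767597 [ 3.71831330e-01  2.41520816e-01  1.75140419e+00  1.41162324e-04
  1.14537840e+00 -2.08857244e+00]
```

View pics/s3.png

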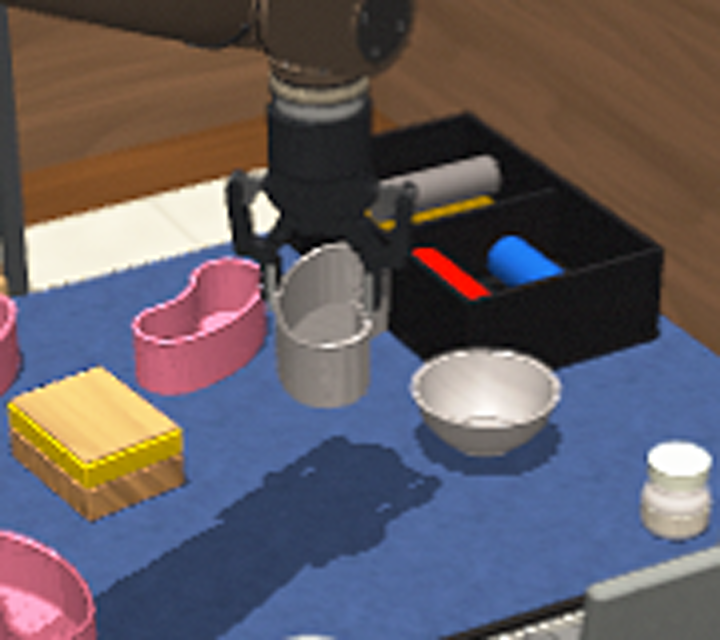

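>>> {"name": "carry_out", "arguments": {
  "rows": [
    {"tx": 0.0261, "ty": -0.0227, "tz": 0, "ax": 0, "ay": 0, "az": 5.11, "hand": 50},
    {"tx": 0.024, "ty": -0.025, "tz": 0, "ax": 0, "ay": 0, "az": 5.11, "hand": 50},
    {"tx": 0.0217, "ty": -0.027, "tz": 0, "ax": 0, "ay": 0, "az": 5.11, "hand": 50},
    {"tx": 0.0192, "ty": -0.0288, "tz": 0, "ax": 0, "ay": 0, "az": 5.11, "hand": 50},
    {"tx": 0.0166, "ty": -0.0304, "tz": 0, "ax": 0, "ay": 0, "az": 5.11, "hand": 50},
    {"tx": 0.0138, "ty": -0.0318, "tz": 0, "ax": 0, "ay": 0, "az": 5.11, "hand": 50},
    {"tx": 0.0109, "ty": -0.0329, "tz": 0, "ax": 0, "ay": 0, "az": 5.11, "hand": 50},
    {"tx": 0.0079, "ty": -0.0337, "tz": 0, "ax": 0, "ay": 0, "az": 5.11, "hand": 50},
    {"tx": 0.0049, "ty": -0.0343, "tz": 0, "ax": 0, "ay": 0, "az": 5.11, "hand": 50},
    {"tx": 0.0018, "ty": -0.0346, "tz": 0, "ax": 0, "ay": 0, "az": 5.11, "hand": 50},
    {"tx": -0.0013, "ty": -0.0346, "tz": 0, "ax": 0, "ay": 0, "az": 5.11, "hand": 50},
    {"tx": -0.0043, "ty": -0.0344, "tz": 0, "ax": 0, "ay": 0, "az": 5.11, "hand": 50}
  ]
}}

```text
time_s: 4.95
position: [554.5, -97.4, 163.9]
tool_rot: [[-0.983, 0.184, -0.001], [0.184, 0.983, 0.001], [0.001, 0.0, -1.0]]
ft_force: [0.8, -0.6, -1.5]
opening: 63.2
```

```bash
python3 - <<'E'
from plan import *
s=r.observe();print(s['position'],s['ft_force'],s['opening'])
for n in('side','top'):
    p,d=r.capture(n);cv2.imwrite(f'pics/{n}4.png',p[:,:,::-1]);np.save(n+'4.npy',d)
    b=(230,150,410,300) if n=='side' else (340,150,520,300)
    cv2.imwrite(f'pics/{n}4c.png',cv2.resize(p[b[1]:b[3],b[0]:b[2],::-1],None,fx=4,fy=4,interpolation=cv2.INTER_CUBIC))
E
```

```text
[554.45442385 -97.3755127  163.94902113] [ 0.76683434 -0.578712   -1.45496767] 63.17685675688943
```

View pics/side4c.png

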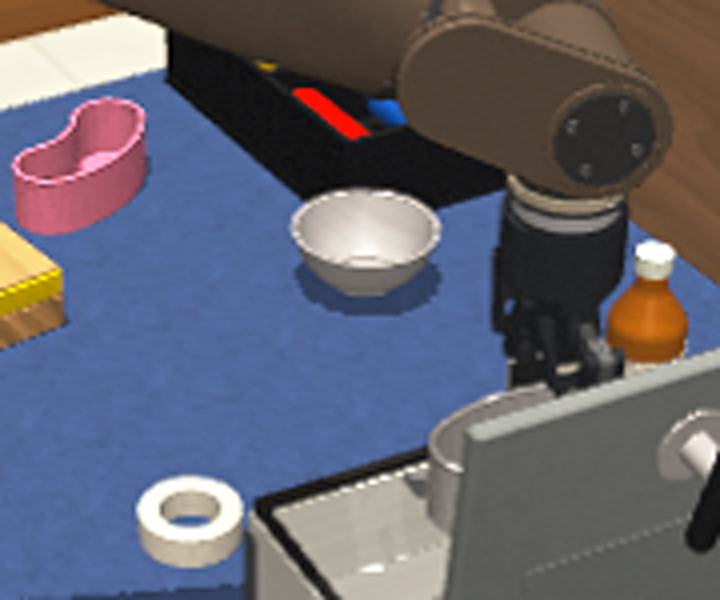

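View pics/top4c.png

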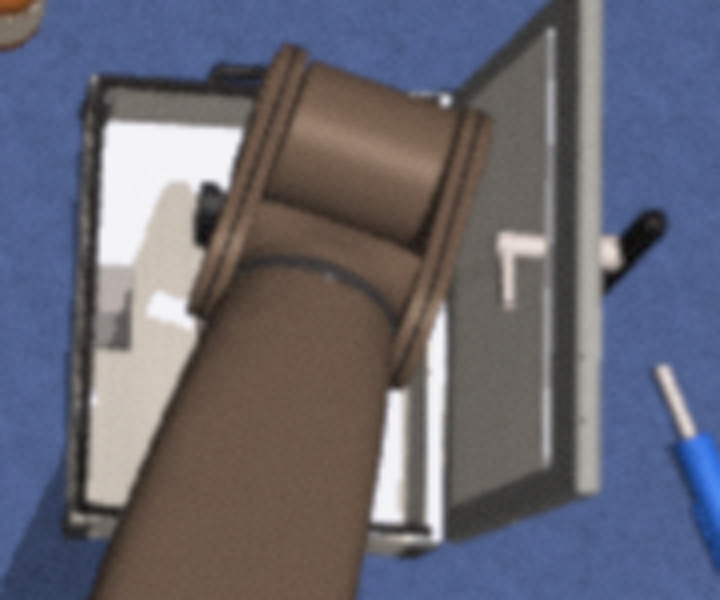

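```bash
python3 - <<'E'
from fit import *
s=cv2.imread('pics/side4.png')
b=(330,215,420,275)
v=cv2.resize(s[b[1]:b[3],b[0]:b[2]],None,fx=8,fy=8,interpolation=cv2.INTER_CUBIC)
for z,c in((186.3,(0,0,255)),(136.3,(0,255,0))):
    q=proj('side',place(outline(82.5,156,62),554.5,-97.4,np.radians(79.4-90),z))
    cv2.polylines(v,[((q-b[:2]+.5)*8).astype(np.int32)],True,c)
cv2.imwrite('pics/f4.png',v)
s=cv2.imread('pics/s3.png')
for z,c in((190,(0,0,255)),(140,(0,255,0))):
    q=proj('side',place(outline(82.5,156,62),541.5,319.5,np.radians(51),z))
    cv2.polylines(s,[((q-[200,110]+.5)*4).astype(np.int32)],True,c)
cv2.imwrite('pics/f5.png',cv2.resize(s[200:440,220:460],None,fx=2.4,fy=2.4))
E
```

View pics/f4.png

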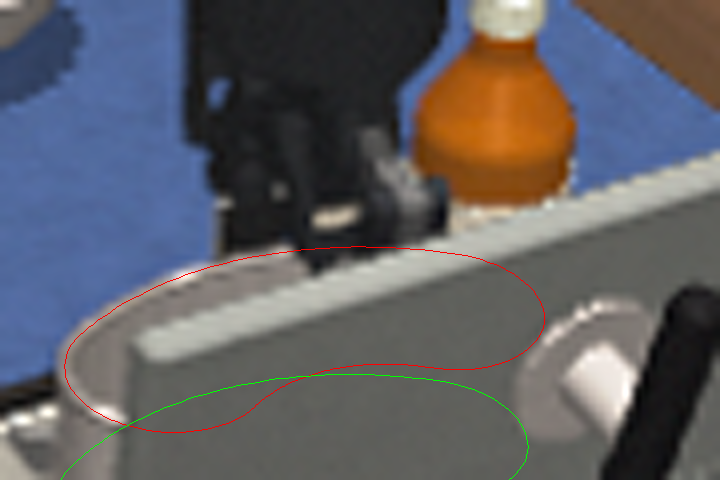

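View pics/f5.png

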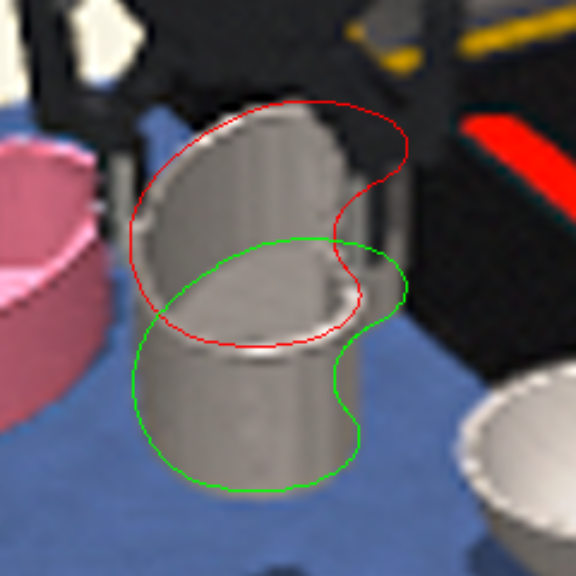

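```bash
python3 - <<'E'
from fit import *
img=cv2.imread('pics/side0.png').astype(float)
box=(262,200,305,258)
im=img[box[1]:box[3],box[0]:box[2]]
f=im[...,0]-im[...,2];bg=np.median(f[20:,:5]);print(bg)
al=np.clip(1-f/bg,0,1)
al[:, 41:]*=1
al2=al.copy()
# drop bowl region (right top) 
w=np.ones_like(al);w[:40,38:]=0; w[:22,36:]=0
O=outline(82.5,156,62)
def cost(p):
    m=render('side',[place(O,p[0],p[1],p[2],z) for z in range(0,51,5)],box)
    return np.mean(w*(m-al)**2)
x,y,th=541,319,.89
q=minimize(cost,[x,y,th],method='Nelder-Mead',options=dict(initial_simplex=[[x,y,th],[x+6,y,th],[x,y+6,th],[x,y,th+.1]]))
print(q.x,q.fun,cost([x,y,th]))
m=render('side',[place(O,*q.x,z) for z in range(0,51,5)],box)
cv2.imwrite('pics/f6.png',cv2.resize(np.hstack([al,m,abs(m-al)*w])*255,None,fx=5,fy=5))
E
```

```text
75.0
[543.07506194 315.1921099    0.88872394] 0.0030405143663516003 0.026765019807630585[ WARN:0@1.451] global loadsave.cpp:1063 imwrite_ Unsupported depth image for selected encoder is fallbacked to CV_8U.
```

View pics/f6.png

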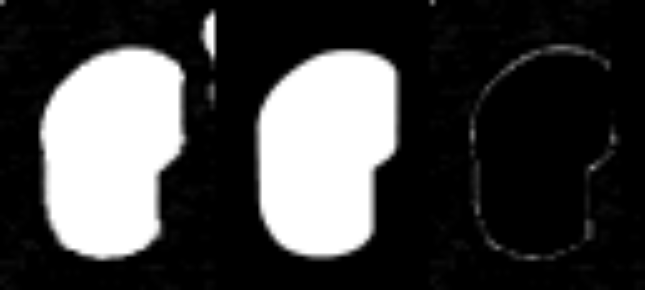

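>>> {"name": "carry_out", "arguments": {
  "rows": [
    {"tx": -0.0041, "ty": -0.0012, "tz": 0.02, "ax": 0, "ay": 0, "az": 0, "hand": 50},
    {"tx": 0, "ty": 0, "tz": 0.03, "ax": 0, "ay": 0, "az": 0, "hand": 50},
    {"tx": 0, "ty": 0, "tz": 0.025, "ax": 0, "ay": 0, "az": 0, "hand": 50},
    {"tx": 0, "ty": 0, "tz": 0.015, "ax": 0, "ay": 0, "az": 0, "hand": 50},
    {"tx": 0, "ty": 0, "tz": 0, "ax": 0, "ay": 0, "az": 0, "hand": 50}
  ]
}}

```text
time_s: 5.55
position: [556.7, -96.9, 71.6]
tool_rot: [[-0.984, 0.179, -0.006], [0.179, 0.984, 0.002], [0.006, 0.001, -1.0]]
ft_force: [0.1, -0.8, -1.7]
opening: 62.7
```

```bash
python3 - <<'E'
from plan import *
s=r.observe();print(s['position'],s['ft_force'],s['opening'],s['tool_rot'])
for n in('side','top'):
    p,d=r.capture(n);cv2.imwrite(f'pics/{n}5.png',p[:,:,::-1]);np.save(n+'5.npy',d)
    b=(300,200,420,300) if n=='side' else (340,150,480,300)
    cv2.imwrite(f'pics/{n}5c.png',cv2.resize(p[b[1]:b[3],b[0]:b[2],::-1],None,fx=4,fy=4,interpolation=cv2.INTER_CUBIC))
E
```

```text
[556.7416384  -96.85789251  71.55604382] [ 0.06720972 -0.75435528 -1.6653946 ] 62.69930677213316 [[-0.98381259  0.17910444 -0.00586416]
 [ 0.17909359  0.98382928  0.00233007]
 [ 0.00618666  0.00124212 -0.99998009]]
```

View pics/side5c.png

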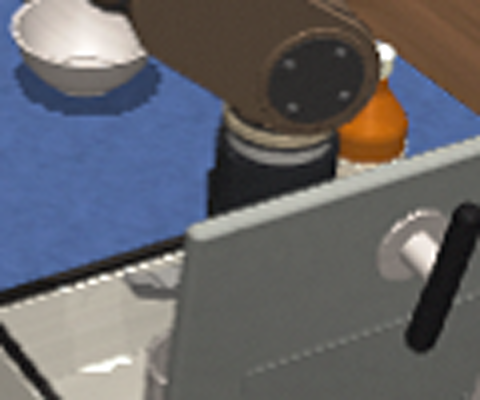

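View pics/top5c.png

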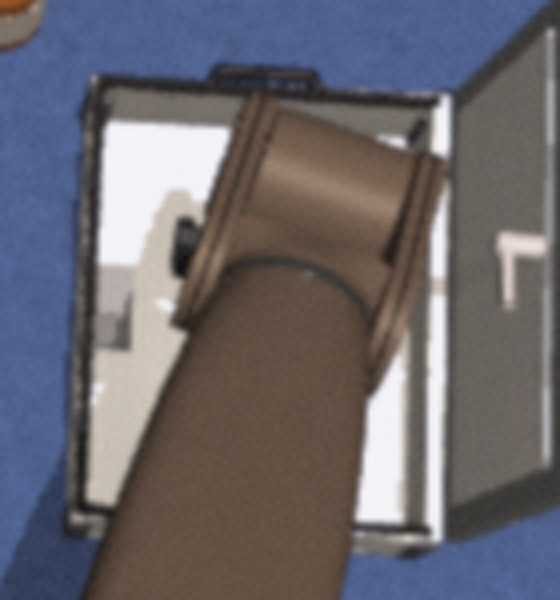

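>>> {"name": "carry_out", "arguments": {
  "rows": [
    {"tx": 0, "ty": 0, "tz": 0, "ax": 0, "ay": 0, "az": 0, "hand": 50}
  ]
}}

```text
time_s: 5.75
position: [560.3, -98.4, 76.3]
tool_rot: [[-0.984, 0.18, 0.003], [0.18, 0.984, -0.001], [-0.003, -0.0, -1.0]]
ft_force: [0.4, -0.3, -1.1]
opening: 63.3
```

>>> {"name": "carry_out", "arguments": {
  "rows": [
    {"tx": 0, "ty": 0, "tz": 0, "ax": 0, "ay": 0, "az": 0, "hand": 50}
  ]
}}

```text
time_s: 5.85
position: [560.2, -98.5, 76.3]
tool_rot: [[-0.984, 0.18, 0.003], [0.18, 0.984, -0.001], [-0.003, -0.001, -1.0]]
ft_force: [-0.7, -0.9, -1.6]
opening: 63.3
```

>>> {"name": "carry_out", "arguments": {
  "rows": [
    {"tx": 0.0005, "ty": -0.0011, "tz": 0.004, "ax": 0, "ay": 0, "az": 0, "hand": 50},
    {"tx": 0, "ty": 0, "tz": 0.004, "ax": 0, "ay": 0, "az": 0, "hand": 50},
    {"tx": 0, "ty": 0, "tz": 0.004, "ax": 0, "ay": 0, "az": 0, "hand": 50},
    {"tx": 0, "ty": 0, "tz": 0, "ax": 0, "ay": 0, "az": 0, "hand": 50}
  ]
}}

```text
time_s: 6.25
position: [559.2, -99.5, 63.1]
tool_rot: [[-0.984, 0.18, 0.002], [0.18, 0.984, -0.0], [-0.002, 0.0, -1.0]]
ft_force: [1.8, -0.1, 1.7]
opening: 63.3
```

>>> {"name": "carry_out", "arguments": {
  "rows": [
    {"tx": 0, "ty": 0, "tz": 0.004, "ax": 0, "ay": 0, "az": 0, "hand": 50},
    {"tx": 0, "ty": 0, "tz": 0.004, "ax": 0, "ay": 0, "az": 0, "hand": 50},
    {"tx": 0, "ty": 0, "tz": 0, "ax": 0, "ay": 0, "az": 0, "hand": 50}
  ]
}}

```text
time_s: 6.55
position: [557.9, -99.3, 53.5]
tool_rot: [[-0.984, 0.179, -0.001], [0.179, 0.984, -0.0], [0.001, -0.0, -1.0]]
ft_force: [2.6, -0.8, -1.2]
opening: 63.1
```

>>> {"name": "carry_out", "arguments": {
  "rows": [
    {"tx": -0.001, "ty": 0, "tz": 0.004, "ax": 0, "ay": 0, "az": 0, "hand": 50},
    {"tx": 0, "ty": 0, "tz": 0.003, "ax": 0, "ay": 0, "az": 0, "hand": 50},
    {"tx": 0, "ty": 0, "tz": 0, "ax": 0, "ay": 0, "az": 0, "hand": 50},
    {"tx": 0, "ty": 0, "tz": 0, "ax": 0, "ay": 0, "az": 0, "hand": 50}
  ]
}}

```text
time_s: 6.95
position: [558.6, -99.1, 46.8]
tool_rot: [[-0.984, 0.18, -0.002], [0.18, 0.984, 0.001], [0.002, 0.0, -1.0]]
ft_force: [0.5, -0.2, -0.8]
opening: 62.7
```

>>> {"name": "carry_out", "arguments": {
  "rows": [
    {"tx": 0, "ty": 0, "tz": 0.002, "ax": 0, "ay": 0, "az": 0, "hand": 50},
    {"tx": 0, "ty": 0, "tz": 0.001, "ax": 0, "ay": 0, "az": 0, "hand": 50},
    {"tx": 0, "ty": 0, "tz": 0, "ax": 0, "ay": 0, "az": 0, "hand": 50},
    {"tx": 0, "ty": 0, "tz": 0, "ax": 0, "ay": 0, "az": 0, "hand": 50}
  ]
}}

```text
time_s: 7.35
position: [559.4, -99.3, 44.9]
tool_rot: [[-0.984, 0.18, 0.0], [0.18, 0.984, -0.0], [-0.0, 0.0, -1.0]]
ft_force: [-2.4, 0.8, 1.4]
opening: 63.0
```

>>> {"name": "carry_out", "arguments": {
  "rows": [
    {"tx": 0, "ty": 0, "tz": 0.002, "ax": 0, "ay": 0, "az": 0, "hand": 50},
    {"tx": 0, "ty": 0, "tz": 0, "ax": 0, "ay": 0, "az": 0, "hand": 50},
    {"tx": 0, "ty": 0, "tz": 0, "ax": 0, "ay": 0, "az": 0, "hand": 50}
  ]
}}

```text
time_s: 7.65
position: [559.5, -99.5, 43.4]
tool_rot: [[-0.984, 0.18, 0.0], [0.18, 0.984, -0.0], [-0.0, -0.0, -1.0]]
ft_force: [-4.0, 1.4, 6.1]
opening: 62.9
```

>>> {"name": "carry_out", "arguments": {
  "rows": [
    {"tx": 0, "ty": 0, "tz": 0.002, "ax": 0, "ay": 0, "az": 0, "hand": 50},
    {"tx": 0, "ty": 0, "tz": 0, "ax": 0, "ay": 0, "az": 0, "hand": 50},
    {"tx": 0, "ty": 0, "tz": 0, "ax": 0, "ay": 0, "az": 0, "hand": 50}
  ]
}}

```text
time_s: 7.95
position: [559.3, -99.6, 42.1]
tool_rot: [[-0.984, 0.18, -0.001], [0.18, 0.984, -0.0], [0.001, -0.0, -1.0]]
ft_force: [-6.6, 1.7, 10.0]
opening: 63.1
```

>>> {"name": "carry_out", "arguments": {
  "rows": [
    {"tx": 0.002, "ty": 0, "tz": 0, "ax": 0, "ay": 0, "az": 0, "hand": 50},
    {"tx": 0, "ty": 0, "tz": 0, "ax": 0, "ay": 0, "az": 0, "hand": 50},
    {"tx": 0, "ty": 0, "tz": 0, "ax": 0, "ay": 0, "az": 0, "hand": 50}
  ]
}}

```text
time_s: 8.25
position: [559.0, -99.6, 41.8]
tool_rot: [[-0.984, 0.18, 0.004], [0.18, 0.984, -0.001], [-0.004, -0.001, -1.0]]
ft_force: [-0.3, 0.5, 5.9]
opening: 62.3
```

```bash
python3 - <<'E'
from plan import *
s=r.observe();print(s['wrist_torque'],s['ft_force'])
for n in('side','top'):
    p,d=r.capture(n);cv2.imwrite(f'pics/{n}6.png',p[:,:,::-1]);np.save(n+'6.npy',d)
b=(320,260,380,320);p=cv2.imread('pics/side6.png')
cv2.imwrite('pics/side6c.png',cv2.resize(p[b[1]:b[3],b[0]:b[2]],None,fx=9,fy=9,interpolation=cv2.INTER_CUBIC))
E
```

```text
[-0.08771979 -0.4569039   0.06704879] [-0.31449701  0.52318093  5.92098503]
```

View pics/side6c.png

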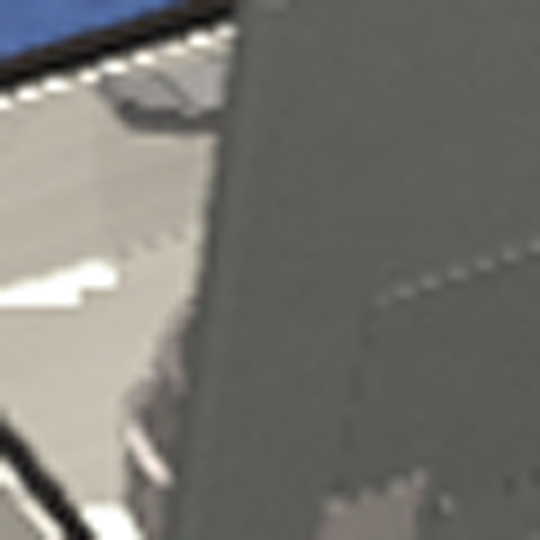

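>>> {"name": "carry_out", "arguments": {
  "rows": [
    {"tx": 0, "ty": 0, "tz": 0.001, "ax": 0, "ay": 0, "az": 0, "hand": 50},
    {"tx": 0, "ty": 0, "tz": 0, "ax": 0, "ay": 0, "az": 0, "hand": 50},
    {"tx": 0, "ty": 0, "tz": 0, "ax": 0, "ay": 0, "az": 0, "hand": 50}
  ]
}}

```text
time_s: 8.65
position: [558.3, -99.6, 40.9]
tool_rot: [[-0.984, 0.18, 0.002], [0.18, 0.984, -0.001], [-0.002, -0.001, -1.0]]
ft_force: [-3.9, 0.5, 7.8]
opening: 63.0
```

Near the expected seat height (40.6). Release and lift to look.

>>> {"name": "carry_out", "arguments": {
  "rows": [
    {"tx": 0, "ty": 0, "tz": 0, "ax": 0, "ay": 0, "az": 0, "hand": 85},
    {"tx": 0, "ty": 0, "tz": 0, "ax": 0, "ay": 0, "az": 0, "hand": 100},
    {"tx": 0, "ty": 0, "tz": 0, "ax": 0, "ay": 0, "az": 0, "hand": 100},
    {"tx": 0, "ty": 0, "tz": -0.01, "ax": 0, "ay": 0, "az": 0, "hand": 100},
    {"tx": 0, "ty": 0, "tz": -0.03, "ax": 0, "ay": 0, "az": 0, "hand": 100},
    {"tx": 0, "ty": 0, "tz": -0.05, "ax": 0, "ay": 0, "az": 0, "hand": 100},
    {"tx": 0, "ty": 0, "tz": -0.05, "ax": 0, "ay": 0, "az": 0, "hand": 100},
    {"tx": 0, "ty": 0.03, "tz": -0.03, "ax": 0, "ay": 0, "az": 0, "hand": 100},
    {"tx": 0, "ty": 0.045, "tz": 0, "ax": 0, "ay": 0, "az": 0, "hand": 100},
    {"tx": 0, "ty": 0.045, "tz": 0, "ax": 0, "ay": 0, "az": 0, "hand": 100},
    {"tx": 0, "ty": 0.045, "tz": 0, "ax": 0, "ay": 0, "az": 0, "hand": 100},
    {"tx": 0, "ty": 0.045, "tz": 0, "ax": 0, "ay": 0, "az": 0, "hand": 100}
  ]
}}

```text
time_s: 9.85
position: [595.1, 109.3, 210.3]
tool_rot: [[-0.984, 0.18, 0.001], [0.18, 0.984, -0.0], [-0.001, 0.0, -1.0]]
ft_force: [1.2, -0.9, 0.3]
opening: 85.4
```

```bash
python3 - <<'E'
from plan import *
s=r.observe();print(s['position'],s['ft_force'])
for n in('side','top'):
    p,d=r.capture(n);cv2.imwrite(f'pics/{n}7.png',p[:,:,::-1]);np.save(n+'7.npy',d)
b=(345,160,445,295);p=cv2.imread('pics/top7.png')
cv2.imwrite('pics/top7c.png',cv2.resize(p[b[1]:b[3],b[0]:b[2]],None,fx=4.4,fy=4.4,interpolation=cv2.INTER_CUBIC))
E
```

```text
[595.1069496  109.28631034 210.32318424] [ 1.16382555 -0.94012222  0.33779597]
```

View pics/top7c.png

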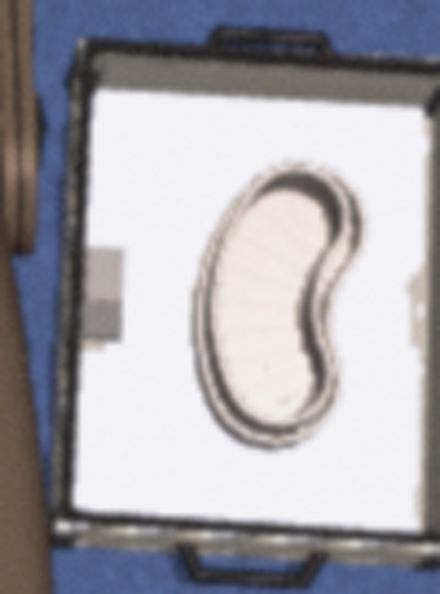

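```bash
python3 - <<'E'
from fit import *
import f2
p=f2.run('pics/top7.png',out='pics/f7.png',x0=(557,-98,-.15))
X=cloud('top',np.load('top7.npy'))
b=(378,190,436,270)
im=cv2.imread('pics/top7.png')
v=cv2.resize(im[b[1]:b[3],b[0]:b[2]],None,fx=7,fy=7,interpolation=cv2.INTER_CUBIC)
pp=[p[0],p[1],-.18]
for z,L,W,cl in((40,173,79,(0,0,255)),(63,156,62,(0,160,0))):
    qq=(proj('top',place(outline(82.5,L,W),*pp,z))-b[:2]+.5)*7-.5
    cv2.polylines(v,[qq.round().astype(np.int32)],True,cl)
cv2.imwrite('pics/f7.png',v)
# floor plane of inner dish (should be z 16, flat)
q=proj('top',place(outline(82.5,140,46),*pp,16));m=np.zeros(im.shape[:2],np.uint8);cv2.fillPoly(m,[q.round().astype(np.int32)],1);m=cv2.erode(m,np.ones((3,3)))
P=X[m>0];P=P[abs(P[:,2]-16)<20];A=np.c_[P[:,:2]-P[:,:2].mean(0),np.ones(len(P))]
print(len(P),np.linalg.lstsq(A,P[:,2],rcond=None)[0],P[:,2].std())
# rim heights
o=place(outline(82.5,153,59),*pp,63);q=proj('top',o).round().astype(int)
z=np.array([X[b_-1:b_+2,a_-1:a_+2,2][X[b_-1:b_+2,a_-1:a_+2,2]<200].max() for a_,b_ in q])
for i in range(0,len(o),20):print(o[i,:2].round(),np.median(z[i:i+20]).round(1))
E
```

```text
cream 12.0 case -3.0 [229. 233. 242.] [245. 241. 242.]
[552.26 -94.19  -0.16] 0.12257070967305182
737 [-0.01  0.03 15.42] 3.873102610075708
[491. -73.] 67.2
[536. -63.] 69.7
[581. -72.] 67.5
[617. -96.] 67.1
[ 616. -139.] 68.1
[ 575. -138.] 69.6
[ 557. -126.] 69.6
[ 536. -122.] 66.9
[ 516. -127.] 68.1
[ 476. -111.] 69.0
```

View pics/f7.png

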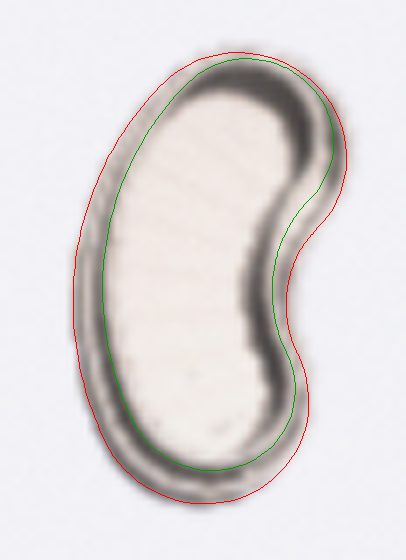

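```bash
python3 - <<'E'
from plan import *
plan([465,-310,440],-3.5,11,pos=np.array([595,111,435]))
E
```

```text
[{"tx": 0.005, "ty": -0.0397, "tz": -0.0005, "az": 7.59}, {"tx": -0.0003, "ty": -0.0401, "tz": -0.0005, "az": 7.59}, {"tx": -0.0056, "ty": -0.0397, "tz": -0.0005, "az": 7.59}, {"tx": -0.0108, "ty": -0.0386, "tz": -0.0005, "az": 7.59}, {"tx": -0.0158, "ty": -0.0368, "tz": -0.0005, "az": 7.59}, {"tx": -0.0205, "ty": -0.0344, "tz": -0.0005, "az": 7.59}, {"tx": -0.0249, "ty": -0.0314, "tz": -0.0005, "az": 7.59}, {"tx": -0.0288, "ty": -0.0278, "tz": -0.0005, "az": 7.59}, {"tx": -0.0322, "ty": -0.0238, "tz": -0.0005, "az": 7.59}, {"tx": -0.0351, "ty": -0.0193, "tz": -0.0005, "az": 7.59}, {"tx": -0.0373, "ty": -0.0145, "tz": -0.0005, "az": 7.59}]
now [595 111 435] ang 80.0
```

>>> {"name": "carry_out", "arguments": {
  "rows": [
    {"tx": 0, "ty": 0, "tz": -0.045, "ax": 0, "ay": 0, "az": 0, "hand": 0},
    {"tx": 0, "ty": 0, "tz": -0.045, "ax": 0, "ay": 0, "az": 0, "hand": 0},
    {"tx": 0, "ty": 0, "tz": -0.045, "ax": 0, "ay": 0, "az": 0, "hand": 0},
    {"tx": 0, "ty": 0, "tz": -0.045, "ax": 0, "ay": 0, "az": 0, "hand": 0},
    {"tx": 0, "ty": 0, "tz": -0.045, "ax": 0, "ay": 0, "az": 0, "hand": 0}
  ]
}}

```text
time_s: 10.45
position: [594.5, 107.0, 436.8]
tool_rot: [[-0.984, 0.18, 0.0], [0.18, 0.984, -0.0], [-0.0, -0.0, -1.0]]
ft_force: [-0.3, -0.4, -0.1]
opening: 12.0
```

>>> {"name": "carry_out", "arguments": {
  "rows": [
    {"tx": 0.005, "ty": -0.0397, "tz": -0.0005, "ax": 0, "ay": 0, "az": 7.59, "hand": 0},
    {"tx": -0.0003, "ty": -0.0401, "tz": -0.0005, "ax": 0, "ay": 0, "az": 7.59, "hand": 0},
    {"tx": -0.0056, "ty": -0.0397, "tz": -0.0005, "ax": 0, "ay": 0, "az": 7.59, "hand": 0},
    {"tx": -0.0108, "ty": -0.0386, "tz": -0.0005, "ax": 0, "ay": 0, "az": 7.59, "hand": 0},
    {"tx": -0.0158, "ty": -0.0368, "tz": -0.0005, "ax": 0, "ay": 0, "az": 7.59, "hand": 0},
    {"tx": -0.0205, "ty": -0.0344, "tz": -0.0005, "ax": 0, "ay": 0, "az": 7.59, "hand": 0},
    {"tx": -0.0249, "ty": -0.0314, "tz": -0.0005, "ax": 0, "ay": 0, "az": 7.59, "hand": 0},
    {"tx": -0.0288, "ty": -0.0278, "tz": -0.0005, "ax": 0, "ay": 0, "az": 7.59, "hand": 0},
    {"tx": -0.0322, "ty": -0.0238, "tz": -0.0005, "ax": 0, "ay": 0, "az": 7.59, "hand": 0},
    {"tx": -0.0351, "ty": -0.0193, "tz": -0.0005, "ax": 0, "ay": 0, "az": 7.59, "hand": 0},
    {"tx": -0.0373, "ty": -0.0145, "tz": -0.0005, "ax": 0, "ay": 0, "az": 7.59, "hand": 0},
    {"tx": 0, "ty": 0, "tz": 0, "ax": 0, "ay": 0, "az": 0, "hand": 0}
  ]
}}

```text
time_s: 11.65
position: [460.3, -316.6, 439.4]
tool_rot: [[0.075, 0.997, -0.002], [0.997, -0.075, -0.001], [-0.001, -0.002, -1.0]]
ft_force: [0.5, -0.1, 0.7]
opening: 0.2
```

```bash
python3 - <<'E'
from plan import *
s=r.observe();print(s['position'],s['qpos'])
for n in('side',):
    p,d=r.capture(n);cv2.imwrite(f'pics/{n}8.png',p[:,:,::-1]);np.save(n+'8.npy',d)
E
```

```text
[ 460.32054389 -316.60188964  439.42582159] [-0.78329291 -0.05194945  1.57626493 -0.00173621  1.6183029  -0.70830274]
```

View pics/side8.png

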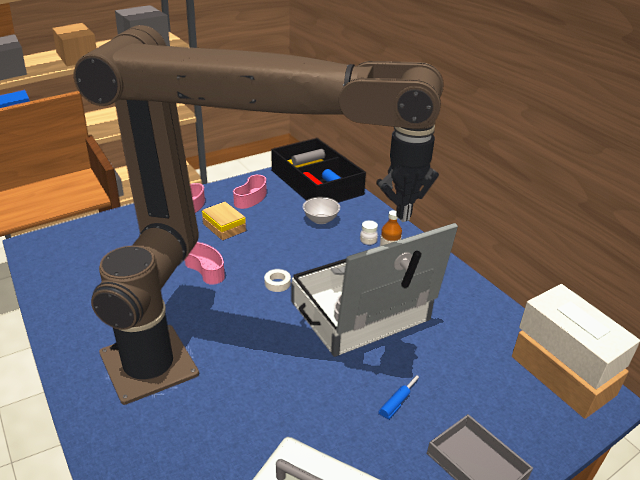

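>>> {"name": "carry_out", "arguments": {
  "rows": [
    {"tx": 0, "ty": 0, "tz": 0.04, "ax": 0, "ay": 0, "az": 0, "hand": 0},
    {"tx": 0, "ty": 0, "tz": 0.04, "ax": 0, "ay": 0, "az": 0, "hand": 0},
    {"tx": 0, "ty": 0, "tz": 0.04, "ax": 0, "ay": 0, "az": 0, "hand": 0},
    {"tx": 0.01, "ty": 0, "tz": 0.03, "ax": 0, "ay": 0, "az": 0, "hand": 0},
    {"tx": 0.02, "ty": 0, "tz": 0, "ax": 0, "ay": 0, "az": 0, "hand": 0},
    {"tx": 0.01, "ty": 0, "tz": 0, "ax": 0, "ay": 0, "az": 0, "hand": 0},
    {"tx": 0, "ty": 0, "tz": 0, "ax": 0, "ay": 0, "az": 0, "hand": 0}
  ]
}}

```text
time_s: 12.4
position: [466.5, -271.4, 293.3]
tool_rot: [[0.064, 0.998, 0.004], [0.998, -0.064, -0.003], [-0.003, 0.004, -1.0]]
ft_force: [-0.2, 0.0, 0.4]
opening: 0.0
```

>>> {"name": "carry_out", "arguments": {
  "rows": [
    {"tx": 0.01, "ty": 0, "tz": 0, "ax": 0, "ay": 0, "az": 0, "hand": 0},
    {"tx": 0.01, "ty": 0, "tz": 0, "ax": 0, "ay": 0, "az": 0, "hand": 0},
    {"tx": 0.01, "ty": 0, "tz": 0, "ax": 0, "ay": 0, "az": 0, "hand": 0},
    {"tx": 0.01, "ty": 0, "tz": 0, "ax": 0, "ay": 0, "az": 0, "hand": 0}
  ]
}}

```text
time_s: 12.8
position: [468.3, -232.9, 291.5]
tool_rot: [[0.068, 0.998, 0.002], [0.998, -0.067, -0.003], [-0.003, 0.002, -1.0]]
ft_force: [-0.3, -3.2, 2.5]
opening: -0.4
```

>>> {"name": "carry_out", "arguments": {
  "rows": [
    {"tx": 0.015, "ty": 0, "tz": 0.002, "ax": 0, "ay": 0, "az": 0, "hand": 0},
    {"tx": 0.015, "ty": 0, "tz": 0.002, "ax": 0, "ay": 0, "az": 0, "hand": 0},
    {"tx": 0.015, "ty": 0, "tz": 0.003, "ax": 0, "ay": 0, "az": 0, "hand": 0},
    {"tx": 0.015, "ty": 0, "tz": 0.004, "ax": 0, "ay": 0, "az": 0, "hand": 0},
    {"tx": 0.012, "ty": 0, "tz": 0.005, "ax": 0, "ay": 0, "az": 0, "hand": 0},
    {"tx": 0.012, "ty": 0, "tz": 0.007, "ax": 0, "ay": 0, "az": 0, "hand": 0},
    {"tx": 0.011, "ty": 0, "tz": 0.007, "ax": 0, "ay": 0, "az": 0, "hand": 0},
    {"tx": 0.012, "ty": 0, "tz": 0.01, "ax": 0, "ay": 0, "az": 0, "hand": 0},
    {"tx": 0.011, "ty": 0, "tz": 0.01, "ax": 0, "ay": 0, "az": 0, "hand": 0}
  ]
}}

```text
time_s: 13.7
position: [475.7, -113.8, 238.7]
tool_rot: [[0.067, 0.998, -0.001], [0.998, -0.067, 0.001], [0.001, -0.001, -1.0]]
ft_force: [0.1, 0.8, 1.5]
opening: 0.2
```

```bash
python3 - <<'E'
from plan import *
s=r.observe();print(s['position'],s['ft_force'])
for n in('side',):
    p,d=r.capture(n);cv2.imwrite(f'pics/{n}9.png',p[:,:,::-1]);np.save(n+'9.npy',d)
E
```

```text
[ 475.68326054 -113.79546446  238.74086484] [0.07562874 0.8490131  1.52832582]
```

View pics/side9.png

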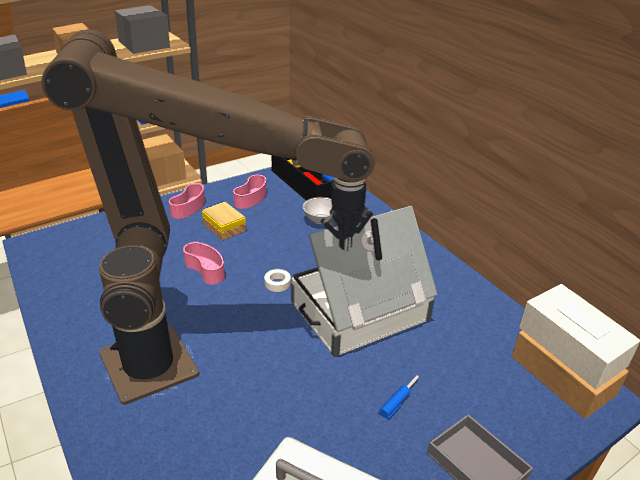

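>>> {"name": "carry_out", "arguments": {
  "rows": [
    {"tx": 0.012, "ty": 0, "tz": 0.011, "ax": 0, "ay": 0, "az": 0, "hand": 0},
    {"tx": 0.012, "ty": 0, "tz": 0.012, "ax": 0, "ay": 0, "az": 0, "hand": 0},
    {"tx": 0.011, "ty": 0, "tz": 0.013, "ax": 0, "ay": 0, "az": 0, "hand": 0},
    {"tx": 0.01, "ty": 0, "tz": 0.014, "ax": 0, "ay": 0, "az": 0, "hand": 0},
    {"tx": 0.009, "ty": 0, "tz": 0.014, "ax": 0, "ay": 0, "az": 0, "hand": 0},
    {"tx": 0, "ty": 0, "tz": 0, "ax": 0, "ay": 0, "az": 0, "hand": 0}
  ]
}}

```text
time_s: 14.35
position: [477.6, -59.4, 172.6]
tool_rot: [[0.066, 0.998, -0.006], [0.998, -0.066, 0.002], [0.002, -0.006, -1.0]]
ft_force: [-0.2, 0.3, 0.5]
opening: 0.2
```

```bash
python3 - <<'E'
from plan import *
s=r.observe();print(s['position'],s['ft_force'])
for n in('side',):
    p,d=r.capture(n);cv2.imwrite(f'pics/{n}10.png',p[150:390,200:520,::-1]);np.save(n+'10.npy',d)
E
```

```text
[477.58435486 -59.42979048 172.62412638] [-0.19229781  0.32314     0.49135842]
```

View pics/side10.png

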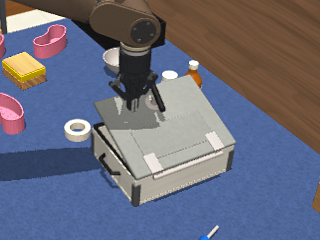

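>>> {"name": "carry_out", "arguments": {
  "rows": [
    {"tx": 0, "ty": 0, "tz": -0.04, "ax": 0, "ay": 0, "az": 0, "hand": 0},
    {"tx": 0, "ty": 0, "tz": -0.04, "ax": 0, "ay": 0, "az": 0, "hand": 0},
    {"tx": 0.04, "ty": 0, "tz": -0.02, "ax": 0, "ay": 0, "az": 0, "hand": 100},
    {"tx": 0.04, "ty": 0, "tz": 0, "ax": 0, "ay": 0, "az": 0, "hand": 100},
    {"tx": 0.04, "ty": 0, "tz": 0, "ax": 0, "ay": 0, "az": 0, "hand": 100},
    {"tx": 0.04, "ty": 0, "tz": 0, "ax": 0, "ay": 0, "az": 0, "hand": 100},
    {"tx": 0.04, "ty": 0, "tz": 0, "ax": 0, "ay": 0, "az": 0, "hand": 100},
    {"tx": 0, "ty": 0, "tz": 0, "ax": 0, "ay": 0, "az": 0, "hand": 100},
    {"tx": 0, "ty": 0, "tz": 0, "ax": 0, "ay": 0, "az": 0, "hand": 100},
    {"tx": 0, "ty": 0, "tz": 0, "ax": 0, "ay": 0, "az": 0, "hand": 100},
    {"tx": 0, "ty": 0, "tz": 0, "ax": 0, "ay": 0, "az": 0, "hand": 100},
    {"tx": 0, "ty": 0, "tz": 0, "ax": 0, "ay": 0, "az": 0, "hand": 100}
  ]
}}

```text
time_s: 15.6
position: [493.1, 137.3, 276.1]
tool_rot: [[0.069, 0.998, 0.0], [0.998, -0.069, -0.0], [-0.0, 0.0, -1.0]]
ft_force: [-0.5, -0.2, -0.7]
opening: 85.3
```

>>> {"name": "carry_out", "arguments": {
  "rows": [
    {"tx": 0, "ty": 0, "tz": 0, "ax": 0, "ay": 0, "az": 0, "hand": 100},
    {"tx": 0, "ty": 0, "tz": 0, "ax": 0, "ay": 0, "az": 0, "hand": 100},
    {"tx": 0, "ty": 0, "tz": 0, "ax": 0, "ay": 0, "az": 0, "hand": 100},
    {"tx": 0, "ty": 0, "tz": 0, "ax": 0, "ay": 0, "az": 0, "hand": 100},
    {"tx": 0, "ty": 0, "tz": 0, "ax": 0, "ay": 0, "az": 0, "hand": 100},
    {"tx": 0, "ty": 0, "tz": 0, "ax": 0, "ay": 0, "az": 0, "hand": 100},
    {"tx": 0, "ty": 0, "tz": 0, "ax": 0, "ay": 0, "az": 0, "hand": 100},
    {"tx": 0, "ty": 0, "tz": 0, "ax": 0, "ay": 0, "az": 0, "hand": 100},
    {"tx": 0, "ty": 0, "tz": 0, "ax": 0, "ay": 0, "az": 0, "hand": 100},
    {"tx": 0, "ty": 0, "tz": 0, "ax": 0, "ay": 0, "az": 0, "hand": 100},
    {"tx": 0, "ty": 0, "tz": 0, "ax": 0, "ay": 0, "az": 0, "hand": 100},
    {"tx": 0, "ty": 0, "tz": 0, "ax": 0, "ay": 0, "az": 0, "hand": 100}
  ]
}}

```text
time_s: 16.8
position: [492.9, 138.3, 276.0]
tool_rot: [[0.067, 0.998, 0.0], [0.998, -0.067, 0.0], [0.0, 0.0, -1.0]]
ft_force: [0.6, -0.4, 0.6]
opening: 85.5
```

```bash
python3 - <<'E'
from plan import *
s=r.observe();print(s['position'],s['ft_force'],s['qpos'])
for n,b in(('side',(260,220,450,370)),('top',(345,150,485,300))):
    p,d=r.capture(n);cv2.imwrite(f'pics/{n}11.png',p[:,:,::-1]);np.save(n+'11.npy',d)
    cv2.imwrite(f'pics/{n}11c.png',cv2.resize(p[b[1]:b[3],b[0]:b[2],::-1],None,fx=4,fy=4,interpolation=cv2.INTER_CUBIC))
    print(r.mark_of('handle_bar',n)[:2])
E
```

```text
[492.92949729 138.33974863 276.02231438] [ 0.57633435 -0.37198073  0.59415742] [ 7.52295766e-02 -1.12018748e-01  1.92119505e+00  2.30413642e-06
  1.33238893e+00  1.42531904e-01]
[{'point': [350.8, 256.2], 'p': 0.64}, {'point': [367.5, 236.7], 'p': 0.34}]
[{'point': [385.4, 221.7], 'p': 0.83}, {'point': [341.4, 152.6], 'p': 0.49}]
```

View pics/side11c.png

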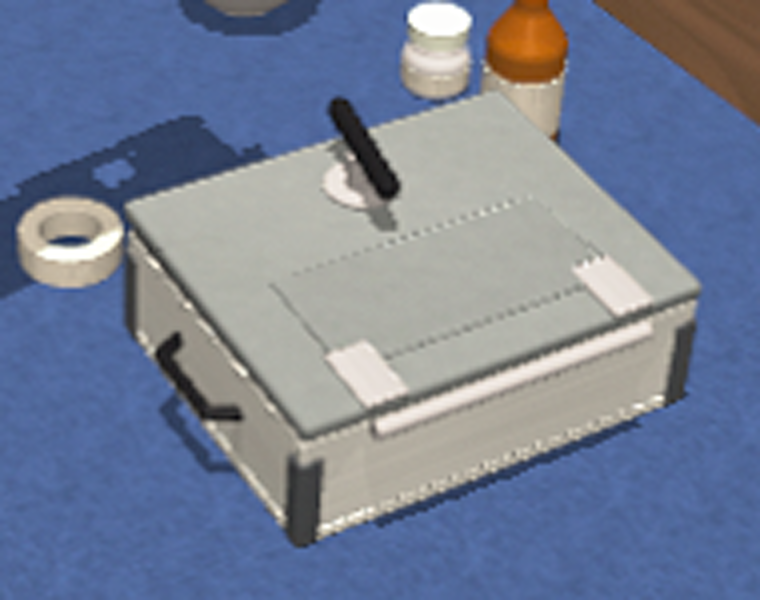

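View pics/top11c.png

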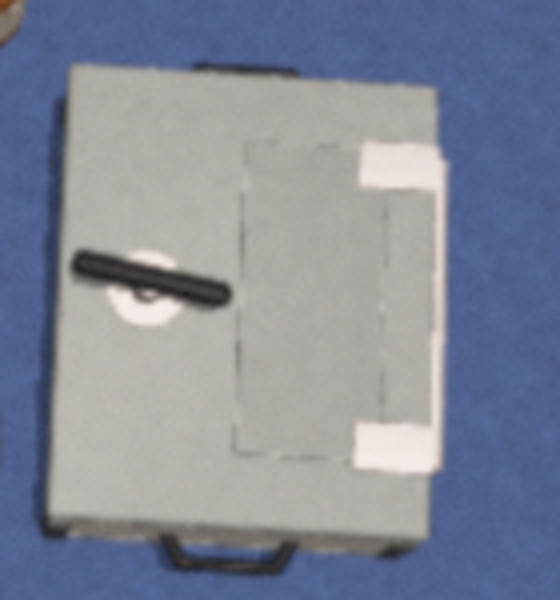

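```bash
cat > bar.py <<'E'
from plan import *
def bar(top,side,z=139):
    for n,b in(('top',(362,208,408,232)),('side',(335,240,368,275))):
        im=cv2.imread({'top':top,'side':side}[n]).astype(float)[b[1]:b[3],b[0]:b[2]]
        w=np.clip((75-im.max(2))/40,0,1)
        nn,lab,st,ce=cv2.connectedComponentsWithStats((w>.2).astype(np.uint8))
        k=1+np.argmax(st[1:,4]);w=w*(lab==k)
        v,u=np.nonzero(w>0);q=np.c_[u+b[0],v+b[1]].astype(float)
        P=ray(n,q,z)[:,:2];ww=w[v,u];c=np.average(P,axis=0,weights=ww)
        ev,V=np.linalg.eigh(np.cov((P-c).T,aweights=ww));d=V[:,1];d=d*np.sign(d[1])
        t=(P-c)@d;print(n,st[k],'c',c.round(1),'mid',(c+d*(t.max()+t.min())/2).round(1),'ang',np.degrees(np.arctan2(d[1],d[0])).round(1),'len',np.ptp(t).round(1))
E
python3 - <<'E'
from bar import *
bar('pics/top11.png','pics/side11.png')
# lid outline yaw: corners
print(ray('top',[[345+68/4,150+65/4],[345+47/4,150+518/4],[345+437/4,150+88/4]],101).round(1))
E
```

```text
top [  1   5  39  13 169] c [552.2 -26.8] mid [551.5 -29.3] ang 76.6 len 94.6
side [  7   5  18  25 152] c [554.2 -37.7] mid [554.5 -36.7] ang 75.2 len 108.6
[[ 700.1   16.   101. ]
 [ 409.1   31.8  101. ]
 [ 685.  -218.6  101. ]]
```

```bash
python3 - <<'E'
from bar import *
plan([553.5,-33,190],-14,6)
E
```

```text
[{"tx": -0.0278, "ty": 0.012, "tz": 0.0143, "az": 1.69}, {"tx": -0.0275, "ty": 0.0128, "tz": 0.0143, "az": 1.69}, {"tx": -0.0271, "ty": 0.0136, "tz": 0.0143, "az": 1.69}, {"tx": -0.0266, "ty": 0.0144, "tz": 0.0143, "az": 1.69}, {"tx": -0.0262, "ty": 0.0152, "tz": 0.0143, "az": 1.69}, {"tx": -0.0258, "ty": 0.016, "tz": 0.0143, "az": 1.69}]
now [492.9 138.4 276. ] ang -3.9
```

>>> {"name": "carry_out", "arguments": {
  "rows": [
    {"tx": -0.0278, "ty": 0.012, "tz": 0.0143, "ax": 0, "ay": 0, "az": 1.69, "hand": 100},
    {"tx": -0.0275, "ty": 0.0128, "tz": 0.0143, "ax": 0, "ay": 0, "az": 1.69, "hand": 100},
    {"tx": -0.0271, "ty": 0.0136, "tz": 0.0143, "ax": 0, "ay": 0, "az": 1.69, "hand": 100},
    {"tx": -0.0266, "ty": 0.0144, "tz": 0.0143, "ax": 0, "ay": 0, "az": 1.69, "hand": 100},
    {"tx": -0.0262, "ty": 0.0152, "tz": 0.0143, "ax": 0, "ay": 0, "az": 1.69, "hand": 100},
    {"tx": -0.0258, "ty": 0.016, "tz": 0.0143, "ax": 0, "ay": 0, "az": 1.69, "hand": 100},
    {"tx": 0, "ty": 0, "tz": 0, "ax": 0, "ay": 0, "az": 0, "hand": 100},
    {"tx": 0, "ty": 0, "tz": 0, "ax": 0, "ay": 0, "az": 0, "hand": 100}
  ]
}}

```text
time_s: 17.8
position: [553.3, -33.4, 189.7]
tool_rot: [[0.243, 0.97, -0.001], [0.97, -0.243, 0.001], [0.0, -0.001, -1.0]]
ft_force: [-0.9, 1.3, 0.5]
opening: 85.6
```

```bash
python3 - <<'E'
from bar import *
s=r.observe();print(s['position'],s['tool_rot'])
p,d=r.capture('side');b=(300,180,400,280)
cv2.imwrite('pics/s12.png',cv2.resize(p[b[1]:b[3],b[0]:b[2],::-1],None,fx=6,fy=6,interpolation=cv2.INTER_CUBIC))
E
```

```text
[553.34338537 -33.40212815 189.73692478] [[ 2.42951264e-01  9.70037647e-01 -1.28349849e-03]
 [ 9.70038418e-01 -2.42950501e-01  7.22778095e-04]
 [ 3.89295361e-04 -1.42064270e-03 -9.99998915e-01]]
```

View pics/s12.png

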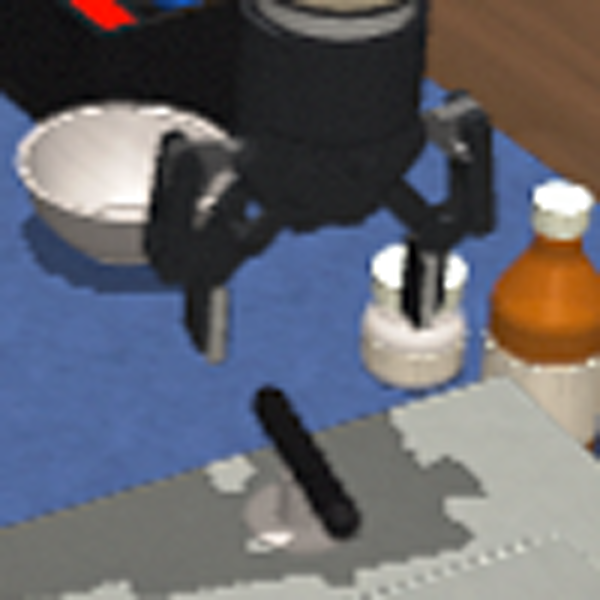

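>>> {"name": "carry_out", "arguments": {
  "rows": [
    {"tx": 0, "ty": 0, "tz": 0.025, "ax": 0, "ay": 0, "az": 0, "hand": 100},
    {"tx": 0, "ty": 0, "tz": 0.02, "ax": 0, "ay": 0, "az": 0, "hand": 60},
    {"tx": 0, "ty": 0, "tz": 0.0115, "ax": 0, "ay": 0, "az": 0, "hand": 40},
    {"tx": 0, "ty": 0, "tz": 0, "ax": 0, "ay": 0, "az": 0, "hand": 30},
    {"tx": 0, "ty": 0, "tz": 0, "ax": 0, "ay": 0, "az": 0, "hand": 30},
    {"tx": 0, "ty": 0, "tz": 0, "ax": 0, "ay": 0, "az": 0, "hand": 30}
  ],
  "force": 40
}}

```text
time_s: 18.45
position: [554.5, -33.0, 135.3]
tool_rot: [[0.241, 0.97, 0.003], [0.97, -0.241, -0.001], [0.0, 0.003, -1.0]]
ft_force: [0.2, 0.2, 0.1]
opening: 25.7
```

```bash
python3 - <<'E'
from bar import *
s=r.observe();print(s['position'],s['ft_force'])
p,d=r.capture('side');b=(300,180,400,280)
cv2.imwrite('pics/s13.png',cv2.resize(p[b[1]:b[3],b[0]:b[2],::-1],None,fx=6,fy=6,interpolation=cv2.INTER_CUBIC))
E
```

```text
[554.51088128 -33.00785192 135.30998905] [0.20985376 0.19181019 0.099268  ]
```

View pics/s13.png

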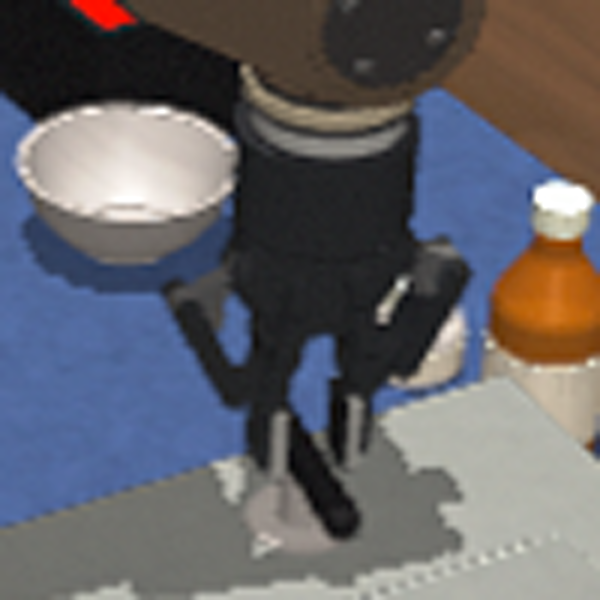

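>>> {"name": "carry_out", "arguments": {
  "rows": [
    {"tx": 0, "ty": 0, "tz": 0.002, "ax": 0, "ay": 0, "az": 0, "hand": 20},
    {"tx": 0, "ty": 0, "tz": 0, "ax": 0, "ay": 0, "az": 0, "hand": 10},
    {"tx": 0, "ty": 0, "tz": 0, "ax": 0, "ay": 0, "az": 0, "hand": 10},
    {"tx": 0, "ty": 0, "tz": 0, "ax": 0, "ay": 0, "az": 0, "hand": 10}
  ],
  "force": 60
}}

```text
time_s: 18.9
position: [554.1, -33.0, 132.6]
tool_rot: [[0.242, 0.97, 0.001], [0.97, -0.242, -0.0], [0.0, 0.001, -1.0]]
ft_force: [-1.2, 0.2, 4.1]
opening: 14.2
```

>>> {"name": "carry_out", "arguments": {
  "rows": [
    {"tx": 0, "ty": 0, "tz": 0, "ax": 0, "ay": 0, "az": 0, "hand": 30},
    {"tx": 0, "ty": 0, "tz": 0, "ax": 0, "ay": 0, "az": 0, "hand": 30},
    {"tx": 0, "ty": 0, "tz": 0.004, "ax": 0, "ay": 0, "az": 0, "hand": 30},
    {"tx": 0, "ty": 0, "tz": 0.003, "ax": 0, "ay": 0, "az": 0, "hand": 30},
    {"tx": 0, "ty": 0, "tz": 0, "ax": 0, "ay": 0, "az": 0, "hand": 10},
    {"tx": 0, "ty": 0, "tz": 0, "ax": 0, "ay": 0, "az": 0, "hand": 10},
    {"tx": 0, "ty": 0, "tz": 0, "ax": 0, "ay": 0, "az": 0, "hand": 10},
    {"tx": 0, "ty": 0, "tz": 0, "ax": 0, "ay": 0, "az": 0, "hand": 10}
  ]
}}

```text
time_s: 19.7
position: [553.8, -33.4, 124.4]
tool_rot: [[0.242, 0.97, 0.001], [0.97, -0.242, -0.001], [-0.0, 0.001, -1.0]]
ft_force: [3.5, -1.5, -4.4]
opening: 16.4
```

>>> {"name": "carry_out", "arguments": {
  "rows": [
    {"tx": 0, "ty": 0, "tz": 0, "ax": 0, "ay": 0, "az": 0, "hand": 8},
    {"tx": 0, "ty": 0, "tz": 0, "ax": 0, "ay": 0, "az": 5, "hand": 8},
    {"tx": 0, "ty": 0, "tz": 0, "ax": 0, "ay": 0, "az": 5, "hand": 8},
    {"tx": 0, "ty": 0, "tz": 0, "ax": 0, "ay": 0, "az": 5, "hand": 8},
    {"tx": 0, "ty": 0, "tz": 0, "ax": 0, "ay": 0, "az": 5, "hand": 8},
    {"tx": 0, "ty": 0, "tz": 0, "ax": 0, "ay": 0, "az": 5, "hand": 8},
    {"tx": 0, "ty": 0, "tz": 0, "ax": 0, "ay": 0, "az": 5, "hand": 8}
  ],
  "force": 80
}}

```text
time_s: 20.4
position: [553.6, -33.2, 124.6]
tool_rot: [[0.697, 0.717, -0.0], [0.717, -0.697, -0.0], [-0.0, 0.0, -1.0]]
ft_force: [4.0, -2.4, -4.0]
opening: 15.8
```

```bash
python3 - <<'E'
from bar import *
s=r.observe();print(s['position'],s['ft_force'],s['wrist_torque'],s['opening'])
p,d=r.capture('side');b=(300,180,400,280)
cv2.imwrite('pics/s14.png',cv2.resize(p[b[1]:b[3],b[0]:b[2],::-1],None,fx=6,fy=6,interpolation=cv2.INTER_CUBIC))
E
```

```text
[553.55341442 -33.22579865 124.60311024] [ 4.03652685 -2.39179798 -4.02804087] [-0.19038797 -0.48417858  0.0729648 ] 15.794376193029196
```

View pics/s14.png

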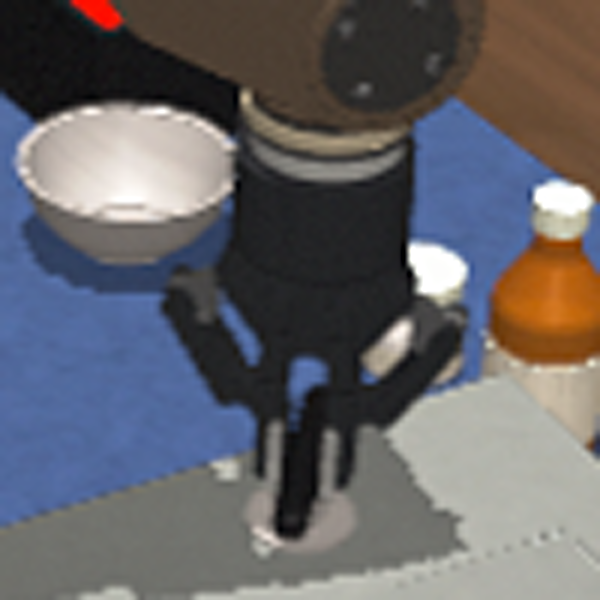

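The bar turns with the gripper (bar now upright in the crop at about (297,470)). On I go, following the lid down.

>>> {"name": "carry_out", "arguments": {
  "rows": [
    {"tx": 0, "ty": 0, "tz": 0, "ax": 0, "ay": 0, "az": 5, "hand": 8},
    {"tx": 0, "ty": 0, "tz": 0.001, "ax": 0, "ay": 0, "az": 5, "hand": 8},
    {"tx": 0, "ty": 0, "tz": 0.001, "ax": 0, "ay": 0, "az": 5, "hand": 8},
    {"tx": 0, "ty": 0, "tz": 0.001, "ax": 0, "ay": 0, "az": 5, "hand": 8},
    {"tx": 0, "ty": 0, "tz": 0.001, "ax": 0, "ay": 0, "az": 5, "hand": 8},
    {"tx": 0, "ty": 0, "tz": 0, "ax": 0, "ay": 0, "az": 0, "hand": 8}
  ]
}}

```text
time_s: 21.05
position: [553.5, -32.3, 121.3]
tool_rot: [[0.933, 0.36, -0.0], [0.36, -0.933, 0.001], [0.0, -0.001, -1.0]]
ft_force: [1.5, 1.0, 0.7]
opening: 15.7
```

>>> {"name": "carry_out", "arguments": {
  "rows": [
    {"tx": 0, "ty": 0, "tz": 0, "ax": 0, "ay": 0, "az": 5, "hand": 8},
    {"tx": 0, "ty": 0, "tz": 0, "ax": 0, "ay": 0, "az": 5, "hand": 8},
    {"tx": 0, "ty": 0, "tz": 0, "ax": 0, "ay": 0, "az": 5, "hand": 8},
    {"tx": 0, "ty": 0, "tz": 0, "ax": 0, "ay": 0, "az": 5, "hand": 8},
    {"tx": 0, "ty": 0, "tz": 0, "ax": 0, "ay": 0, "az": 0, "hand": 8}
  ]
}}

```text
time_s: 21.55
position: [551.6, -31.7, 120.9]
tool_rot: [[1.0, 0.019, -0.006], [0.019, -1.0, 0.004], [-0.006, -0.004, -1.0]]
ft_force: [-5.7, 3.2, 5.7]
opening: 15.0
```

```bash
python3 - <<'E'
from bar import *
s=r.observe();print(s['position'],s['ft_force'],s['wrist_torque'],s['opening'])
E
```

```text
[551.56936517 -31.66327602 120.86568238] [-5.69137996  3.18312005  5.67396013] [ 1.10151461  1.01753389 -0.0581164 ] 15.035803836438633
```

>>> {"name": "carry_out", "arguments": {
  "rows": [
    {"tx": 0, "ty": 0, "tz": 0, "ax": 0, "ay": 0, "az": 3, "hand": 8},
    {"tx": 0, "ty": 0, "tz": 0, "ax": 0, "ay": 0, "az": 3, "hand": 8},
    {"tx": 0, "ty": 0, "tz": 0, "ax": 0, "ay": 0, "az": 3, "hand": 8},
    {"tx": 0, "ty": 0, "tz": 0, "ax": 0, "ay": 0, "az": 0, "hand": 8},
    {"tx": 0, "ty": 0, "tz": 0, "ax": 0, "ay": 0, "az": 0, "hand": 8}
  ]
}}

```text
time_s: 22.05
position: [551.6, -31.3, 120.8]
tool_rot: [[0.991, -0.131, -0.006], [-0.131, -0.991, 0.003], [-0.006, -0.003, -1.0]]
ft_force: [-5.3, 3.4, 5.9]
opening: 15.1
```

```bash
python3 - <<'E'
from bar import *
s=r.observe();print(s['position'],s['ft_force'],s['wrist_torque'],s['opening'],s['tool_rot'][0])
p,d=r.capture('side');b=(300,180,400,280)
cv2.imwrite('pics/s15.png',cv2.resize(p[b[1]:b[3],b[0]:b[2],::-1],None,fx=6,fy=6,interpolation=cv2.INTER_CUBIC))
E
```

```text
[551.64291514 -31.31145486 120.84553782] [-5.34410401  3.40407069  5.86304121] [1.45233198 0.83556911 1.06497788] 15.056493938129549 [ 0.99137121 -0.13095396 -0.00584608]
```

View pics/s15.png

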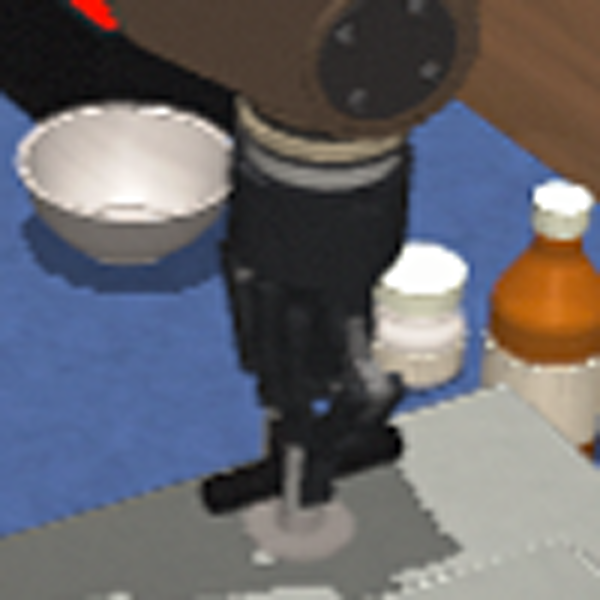

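>>> {"name": "carry_out", "arguments": {
  "rows": [
    {"tx": 0, "ty": 0, "tz": 0, "ax": 0, "ay": 0, "az": -2, "hand": 8},
    {"tx": 0, "ty": 0, "tz": 0, "ax": 0, "ay": 0, "az": 0, "hand": 60},
    {"tx": 0, "ty": 0, "tz": 0, "ax": 0, "ay": 0, "az": 0, "hand": 60},
    {"tx": 0, "ty": 0, "tz": 0, "ax": 0, "ay": 0, "az": 0, "hand": 60},
    {"tx": 0, "ty": 0, "tz": -0.02, "ax": 0, "ay": 0, "az": 0, "hand": 60},
    {"tx": 0, "ty": 0, "tz": -0.04, "ax": 0, "ay": 0, "az": 0, "hand": 60},
    {"tx": 0, "ty": 0, "tz": -0.04, "ax": 0, "ay": 0, "az": 0, "hand": 60},
    {"tx": 0, "ty": 0, "tz": -0.03, "ax": 0, "ay": 0, "az": 0, "hand": 60},
    {"tx": 0, "ty": -0.045, "tz": 0, "ax": 0, "ay": 0, "az": 0, "hand": 60},
    {"tx": 0, "ty": -0.045, "tz": 0, "ax": 0, "ay": 0, "az": 0, "hand": 60},
    {"tx": 0, "ty": -0.045, "tz": 0, "ax": 0, "ay": 0, "az": 0, "hand": 60},
    {"tx": 0, "ty": -0.045, "tz": 0, "ax": 0, "ay": 0, "az": 0, "hand": 60}
  ]
}}

```text
time_s: 23.3
position: [572.6, 147.2, 250.9]
tool_rot: [[0.995, -0.105, 0.001], [-0.105, -0.995, -0.0], [0.001, 0.0, -1.0]]
ft_force: [-0.3, -0.2, -0.4]
opening: 51.3
```

```bash
python3 - <<'E'
from bar import *
s=r.observe();print(s['position'],s['ft_force'])
for n,b in(('side',(260,220,450,370)),('top',(345,150,485,300))):
    p,d=r.capture(n);cv2.imwrite(f'pics/{n}16.png',p[:,:,::-1]);np.save(n+'16.npy',d)
    cv2.imwrite(f'pics/{n}16c.png',cv2.resize(p[b[1]:b[3],b[0]:b[2],::-1],None,fx=4,fy=4,interpolation=cv2.INTER_CUBIC))
for k in(11,16):
    X=cloud('side',np.load(f'side{k}.npy'));P=X.reshape(-1,3)
    # lid face heights along y band in case x 420..520 
    for y0 in(-180,-120,-60,-10):
        q=P[(P[:,0]>430)&(P[:,0]<500)&(abs(P[:,1]-y0)<12)&(P[:,2]>85)&(P[:,2]<120)]
        print(k,y0,len(q),q[:,2].mean().round(2))
    X=cloud('top',np.load(f'top{k}.npy'));P=X.reshape(-1,3)
    for y0 in(-180,-120,-60,0):
        q=P[(P[:,0]>430)&(P[:,0]<500)&(abs(P[:,1]-y0)<12)&(P[:,2]>85)&(P[:,2]<120)]
        print('top',k,y0,len(q),q[:,2].mean().round(2))
E
```

```text
[572.56694193 147.23267062 250.88234611] [-0.29284707 -0.22214018 -0.39496059]
11 -180 205 102.42
11 -120 189 104.27
11 -60 155 104.14
11 -10 169 105.62
top 11 -180 268 102.82
top 11 -120 271 104.45
top 11 -60 270 104.42
top 11 0 278 106.34
16 -180 200 101.81
16 -120 181 102.04
16 -60 165 101.15
16 -10 147 100.82
top 16 -180 272 102.35
top 16 -120 271 102.58
top 16 -60 274 101.37
top 16 0 275 101.37
```

View pics/side16c.png

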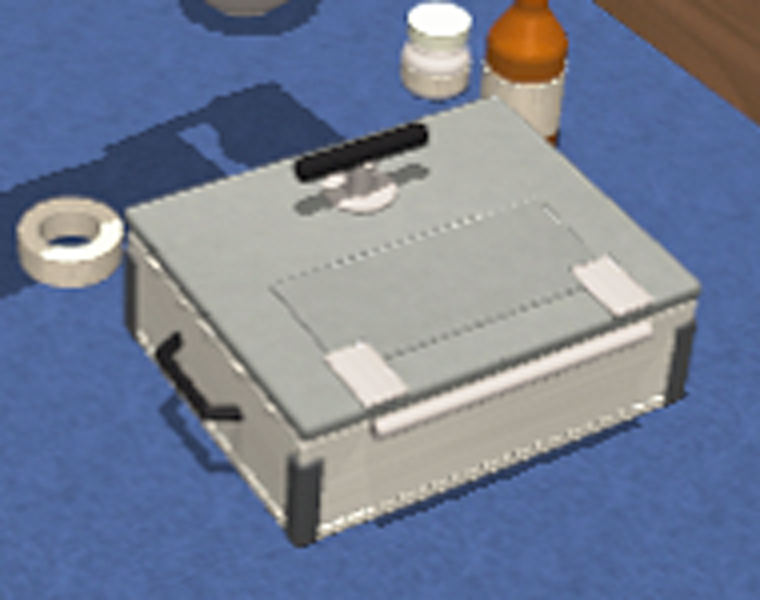

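View pics/top16.png

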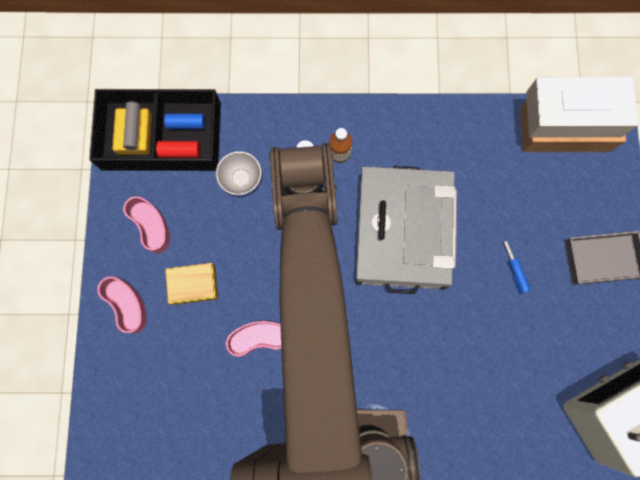

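```bash
python3 - <<'E'
from bar import *
im=cv2.imread('pics/top16.png').astype(float);b=(368,195,395,245)
for thr in(90,):
    g=im[b[1]:b[3],b[0]:b[2]].max(2);m=(g<thr).astype(np.uint8)
    n,lab,st,_=cv2.connectedComponentsWithStats(m);k=1+np.argmax(st[1:,4]);v,u=np.nonzero(lab==k)
    P=ray('top',np.c_[u+b[0],v+b[1]].astype(float),135)[:,:2];d=np.linalg.svd(P-P.mean(0))[2][0]
    print('bar',st[k],P.mean(0),np.degrees(np.arctan(d[1]/d[0])))
# lid free edge line (grey/blue transition) at rows
pts=[]
for row in range(175,275,4):
    s=im[row,345:380];f=s[:,0]-s[:,2];i=np.argmax(f<25);t=(f[i-1]-25)/(f[i-1]-f[i]);pts.append([345+i-1+t,row])
P=ray('top',pts,95)[:,:2];c=np.polyfit(P[:,0],P[:,1],1);print('edge',np.degrees(np.arctan(c[0])),np.std(P[:,1]-np.polyval(c,P[:,0])))
E
```

```text
bar [ 10   6   8  39 225] [552.03905031 -28.47068911] -3.8042623054730056
edge -3.186514545153824 0.3099650275153703
```

```bash
python3 - <<'E'
from h import *
print(r.job_done());print(r.observe()['time_s'])
E
```

```text
the job is handed in; nothing more can be done
None
the job is handed in; nothing more can be done
```

I packed and closed the case and handed the job in at about 23.5 s of the 66 s allowed. `job_done` gives no verdict, so what follows rests on my own checks.

- **Dish:** I gripped the loose steel dish across its waist, carried it to the case and lowered it into the larger dish. I felt 6–10 N as it touched down, then let go. From above, its floor measured 15.4 mm high (16 expected). It was nearly level, with a slope of at most about 0.03, and the rim height was even.
- **Lid:** I pushed it past upright from its outer face, and it sank onto the gasket by itself.
- **T-handle:** I turned it clockwise to its end stop, where the wrist torque rose to about 1.1 N m, and released it. The free edge had dropped about 5 mm, so the lid lies flat. The bar is within 0.6° of parallel to the lid edge.
- **Other things on the table:** The bystanders look unmoved in the last pictures. The jar was mostly hidden by the arm in the top view, but it shows in place from the side.

Some checks disagreed or needed mending:

- **Camera offset:** The two cameras differed by about 4–5 mm on the loose dish and up to about 8 mm on the handle, so I aimed in between.
- **First handle grip:** It sat too high on the bar (opening 14.2 mm instead of 16). I opened, lowered and gripped again before turning.
- **Outline match after nesting:** My outline fit does not apply to the two dishes together, so I judged the match from the picture. Some small gap showed all round, narrowest at one end.

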